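# Washed jar onto the sprung drying post

### The job

The open glass jar has just been washed. Turn it upside down onto the post of the drying stand and press it down over the spring clip until its mouth sits evenly on the rests, then let go of it. It is glass, so be gentle with it and do not force it, and leave the lidded jar, the salt shaker and the bean tin where they stand.

Things in the scene. Friction and masses are not known exactly. Their poses are not given: they have to be found in the camera images.
- jar: Open jar: clear glass, no lid, loose, 0.22 kg. 56 x 56 mm body with flat upright sides from 0 to 62 mm above its underside, sloping shoulder, round neck 46 mm across, 90 mm tall in all. Origin: centre of the underside; z points to the mouth, x and y are square to the flat sides. Stands mouth up at first. Laid on a flat side (middle line 28 mm up) it does not roll, so it can be laid down and taken anew.
- jar_mouth (a point): Centre of the open jar's mouth, in the plane of the rim, 90 mm from the underside; axes as the jar's. The bore of mouth and neck is 40 mm wide and 24 mm long; behind it the inside widens to 48 mm square. 85 mm deep inside.
- stand: Drying stand, steel, fixed: a round drip dish 154 mm across and 13 mm high with an upright post at its centre (a 12 mm rod with a domed cap 30 mm across). Three narrow upright plates round its foot, 7 to 29 mm from the axis, are the rests on whose top edges the jar's rim comes to stand. Its turn about the post makes no difference. Origin: on the post's axis, at the worktop.
- stand_seat (a point): Point on the post's axis at the height of the top edges of the rests, 30 mm above the worktop: here the centre of the mouth must come to lie. The rests do not give.
- stand_clip (a point): Point on the post's axis, 66 mm above the worktop, where three sprung wires bulge out to 46 mm across, 6 mm more than the jar's bore. They resist from a rim height of about 74 mm; pressing the neck over the bulge takes about 5 to 15 N, more than the jar's weight, then less while the neck slides along. They let go once the rim is below about 42 mm; then only the rests stop it.
- stand_top (a point): Top of the post's domed cap, on its axis, 100 mm above the worktop. The mouth passes over the cap if it is level and centred to about 4 mm.
- lidded_jar: A second jar of the same shape and size, loose, but closed with a round metal lid 53 mm across (91 mm tall in all); a bystander, to be left alone. The two jars may have changed places. Origin: centre of its underside
- salt_shaker: Glass salt shaker, 44 mm across and 90 mm tall, loose; a bystander. Origin: centre of its underside
- tin_beans: Closed food tin, 75 mm across and 58 mm tall, loose; a bystander. Origin: centre of its underside
Not all that is in view belongs to the job. Of the things that look like the stand, take the one that is farthest to the robot's left at the start. What is shaped like the jar but orange is not meant.

How it is judged:
By the outcome, as a careful person would: the job done as asked, in the order asked, and still so for the second after the job is handed in, with the robot touching nothing.
It also fails if it takes over 67 s, if anything falls off the work surface, if the arm or the gripper's body presses on something with over 40 N, if the wrist force passes 120 N, or if a joint passes its speed limit or range.

### The arm

A 6-joint arm with a two-finger parallel gripper is mounted at the origin on a cart in front of the work surface, level with it; the furniture and walls round the work are solid. World frame = base frame: x ahead of the robot, y to its left, z up, the work surface at z = 0. Lengths are in m, angles in rad, forces in N, time in s.
With the tool pointing down it reaches from about 0.35 to 0.775 m from the base axis. Payload 5.5 kg.
Tool frame: the origin (TCP) lies between the finger pads; the fingertips stand 8 mm ahead of it and the grasp point (between the pads) lies 11 mm behind it; z points along the fingers, y is the line along which they close (so a half turn about z gives the same grasp; the last joint's range is limited). The gripper opens to 85 mm and grips with 20 to 120 N. Pads are 22 mm wide; open, the fingers measure 114 mm over their backs; the gripper's body (76 mm by 85 mm) begins 54 mm behind the grasp point. The pads swing forward as they close: fully open they stand 13 mm farther back than shut.
Start: joints at [-1.451, 0.313, 0.046, 1.304, 0, 1.431], TCP at [0.148, -0.556, 0.216] pointing down, gripper open.
Joint ranges: [-2.76, 2.76], [-0.86, 1.69], [-1.03, 1.26], [-2.2, 2.34], [-1.47, 1.5], [-3.14, 3.14]. Speed limits (rad/s): [2.57, 2.57, 3.14, 3.14, 3.14, 3.14].

### API

Orientations are given as a unit quaternion [w, x, y, z].
In Python, from station import get_obs, snapshot, hand_in gives the robot as it stands.
- The arm moves only by the tool arm_command, never from a script. Its argument "motion" is a list of rows, each a list of 3 entries, a list of its own where there are three numbers: the shift along the tool's x, y, z in cm, then the turn, a rotation vector about the tool's x, y, z in rad, then the finger opening in cm, from 0 to 8.54. A call has 1 to 8 rows; each row shifts and turns the commanded pose from where the row before left it, along the tool's axes as they then stand; what a row does not reach is not made up. A row lasts 1/10 s, in which the tool goes at most 50 mm and 8.59 degrees, less where a joint would pass 70% of its speed; a pose out of reach is approached as far as the arm can. A call with a gripper value outside its range is refused whole. The fingers move at their own pace and stop on an object; "newtons" is the grip in N (left out, the last holds). Time passes only in rows, so rows that do not move let the fingers close. It gives the time, the measured TCP pose, the force, the opening and the grip force at its end, in the units of the state.
- get_obs(): the state, without advancing time (a new reading comes with each control period).
- snapshot(name): name is "scene" or "side" or "wrist"; returns a dict with "color" (384x512x3 uint8, red, green, blue), "camera_matrix" (3x3 intrinsics, pixels), "k1" (the pictures are not rectified: a ray, as slopes to the right and down, at radius r is drawn at 1 + k1 r^2 times it, then the intrinsics apply), "R" (3x3) and "t" (3): a world point X has camera coordinates R X + t. Camera axes: x right, y down, z forward; pixel columns grow to the right and rows downward; lengths in m; the calibration is good to about 2 mm. A picture is of the moment at which its call begins. There is no depth.
- hand_in(): hands the job in; it is judged then, once.
The state is a dict: "clock": time; "joints": joint angles; "qd": joint speeds; "joint_torque": joint torques, N m; "position": TCP position; "eef_rot": TCP orientation; "contact_force": force on the tool from outside, world axes, zero at the start; "wrist_torque": the same for the moment, N m; "width": finger opening in m; "finger_force": force on a finger pad.
Only numpy, scipy, OpenCV 4.12 (cv2) and the standard library are available. Lean on these libraries where they do the work, as an engineer would, in place of code of your own. Each camera call takes 0.05 s, during which the arm holds its last target. There are 200 camera calls.

## Working session

There is one attempt and no reset: what is moved stays moved. The work goes in short steps, Python scripts to look and compute and a tool call to move; the robot and the scene stay as the last step left them, time stands still between calls to the robot, and variables do not carry over. Pictures are saved under pics/ and viewed, at most 10 in all, crops included, and the job is handed in when it is done.

Besides the shell and the picture viewer there is one more tool, called after "Call:" in YAML: its name, and indented under it one key for each argument. arm_command: Moves the arm, as the interface text tells. Its arguments: {"type":"object","properties":{"motion":{"type":"array"},"newtons":{"type":"number"}},"required":["motion"]}

```bash
mkdir -p pics; cat > h.py <<'E'
import numpy as np, cv2
from station import get_obs, snapshot, hand_in
from scipy.spatial.transform import Rotation as Ro
def snap(n,f=None):
    s=snapshot(n)
    if f: cv2.imwrite('pics/'+f,cv2.cvtColor(s['color'],cv2.COLOR_RGB2BGR))
    return s
def ray(s,u,v):
    K=np.array(s['camera_matrix']);R=np.array(s['R']);t=np.array(s['t'])
    d=np.array([(u-K[0,2])/K[0,0],(v-K[1,2])/K[1,1]]);p=d.copy()
    for _ in range(30): p=d/(1+s['k1']*(p@p))
    return -R.T@t, R.T@np.array([p[0],p[1],1])
def onz(s,u,v,z):
    c,d=ray(s,u,v);return c+d*(z-c[2])/d[2]
def proj(s,X):
    K=np.array(s['camera_matrix']);c=np.array(s['R'])@X+np.array(s['t']);p=c[:2]/c[2]
    p=p*(1+s['k1']*(p@p));return p*[K[0,0],K[1,1]]+[K[0,2],K[1,2]]
def tri(s1,a,s2,b):
    A=np.zeros((3,3));y=np.zeros(3)
    for s,p in((s1,a),(s2,b)):
        c,d=ray(s,*p);d/=np.linalg.norm(d);M=np.eye(3)-np.outer(d,d);A+=M;y+=M@c
    return np.linalg.solve(A,y)
E
python3 - <<'E'
from h import *
ss=[snap(n,n+'0.png') for n in('scene','side')]
for s in ss: print(np.round(-np.array(s['R']).T@s['t'],3),np.round(np.array(s['R'])[2],2),s['k1'])
o=get_obs();print(o)
E
```

```text
[-0.345 -0.684  0.575] [ 0.72  0.56 -0.42] -0.0460937359787534
[0.198 1.356 1.075] [ 0.17 -0.8  -0.58] -0.12625965748375328
{'clock': 0.1, 'joints': array([-1.45062943e+00,  3.13938687e-01,  4.50875010e-02,  1.30363520e+00,
        4.33864073e-05,  1.43120817e+00]), 'qd': array([-5.47330873e-05, -2.95934682e-03,  4.09798953e-03,  2.63747205e-03,
       -2.20270346e-04, -8.41937185e-04]), 'joint_torque': array([ 1.85337478e-03, -4.81725776e+01,  2.99242920e+01,  1.27964621e-02,
       -1.16492711e-04,  1.75115730e-05]), 'position': array([ 0.14763568, -0.55520936,  0.21498839]), 'eef_rot': array([-8.44778698e-04,  9.91577411e-01,  1.29512638e-01,  2.98978111e-05]), 'contact_force': array([-0.15251848, -0.26512104, -1.27458439]), 'wrist_torque': array([-0.01310571,  0.03569033,  0.01466986]), 'finger_force': 0.0, 'width': 0.08597182668797061}
```

View pics/scene0.png

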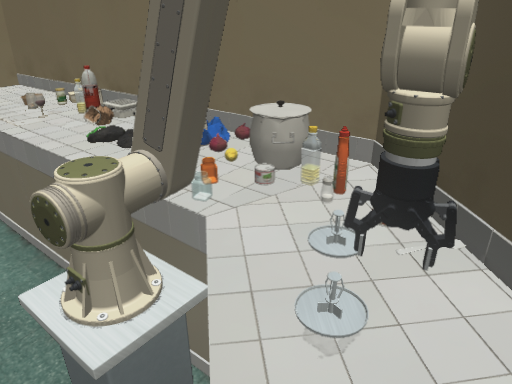

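View pics/side0.png

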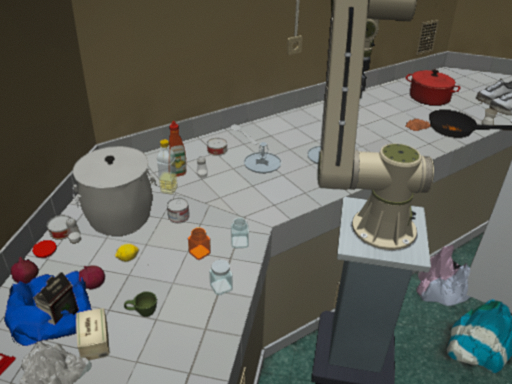

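```bash
python3 - <<'E'
from h import *
s=snap('side');c=snap('scene')
a=s['color'][200:310,170:280];b=c['color'][160:270,180:380]
cv2.imwrite('pics/c1.png',cv2.cvtColor(np.hstack([cv2.resize(a,(440,440),interpolation=3),cv2.resize(s['color'][130:185,235:280],(360,440),interpolation=3)]),cv2.COLOR_RGB2BGR))
for p in[(240,246),(221,290),(199,255),(262,163),(177,218),(318,157),(201,177)]: print('side',p,np.round(onz(s,*p,0),3))
for p in[(202,196),(336,241),(330,310),(264,180)]: print('scene',p,np.round(onz(c,*p,0),3))
E
```

```text
side (240, 246) [0.464 0.199 0.   ]
side (221, 290) [0.475 0.401 0.   ]
side (199, 255) [0.582 0.271 0.   ]
side (262, 163) [ 0.49  -0.315  0.   ]
side (177, 218) [0.712 0.107 0.   ]
side (318, 157) [ 0.268 -0.417  0.   ]
side (201, 177) [ 0.704 -0.159  0.   ]
scene (202, 196) [0.472 0.183 0.   ]
scene (336, 241) [ 0.496 -0.311  0.   ]
scene (330, 310) [ 0.245 -0.425  0.   ]
scene (264, 180) [0.711 0.096 0.   ]
```

View pics/c1.png

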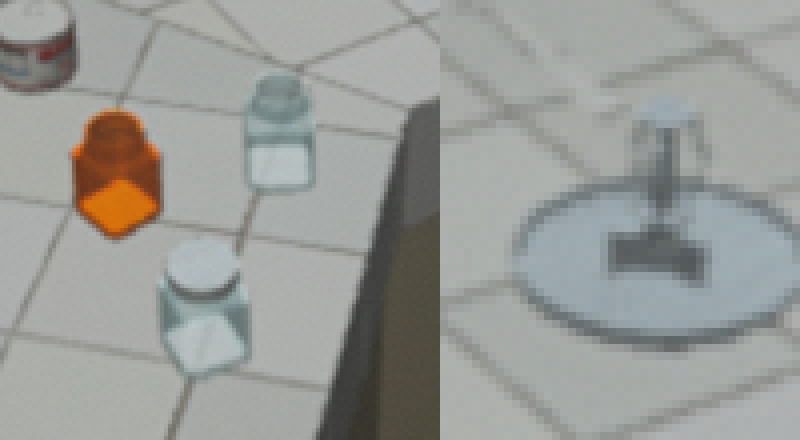

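The side view shows the open jar at (240,233). The lidded jar is at (221,277) and the orange jar at (199,245). The target stand, the left one, is at (262,160). I'll work out the jar's yaw and the counter edge next.

```bash
python3 - <<'E'
from h import *
s=snap('side');c=snap('scene')
q=[onz(s,*p,0.001)[:2] for p in[(232.5,246.7),(248,246.7),(247.5,237),(232.5,237)]]
print(np.round(q,3)); d=q[1]-q[0];print('yaw front',np.degrees(np.arctan2(d[1],d[0])), 'mid',np.mean(q,0))
for p in[(272,228),(262,262),(250,310),(300,212)]: print('edge',np.round(onz(s,*p,0),3))
for p in[(208,300),(205,215),(190,203),(150,182)]: print('edge sc',np.round(onz(c,*p,0),3))
for p in[(40,295),(110,380),(205,295),(165,250)]: print('cart',np.round(onz(c,*p,0),3))
snap('wrist','w0.png')
E
```

```text
[[0.486 0.209]
 [0.437 0.197]
 [0.449 0.151]
 [0.498 0.162]]
yaw front -166.91675223482758 mid [0.46757896 0.17979417]
edge [0.377 0.085 0.   ]
edge [0.379 0.256 0.   ]
edge [0.375 0.456 0.   ]
edge [ 0.295 -0.025  0.   ]
edge sc [ 0.109 -0.198  0.   ]
edge sc [0.382 0.08  0.   ]
edge sc [0.41  0.177 0.   ]
edge sc [0.438 0.422 0.   ]
cart [-0.117  0.111  0.   ]
cart [-0.144 -0.208  0.   ]
cart [ 0.117 -0.182  0.   ]
cart [0.179 0.028 0.   ]
```

Call:
arm_command:
  motion:
    - [[2,0,-3],[0,0,0],8.5]
    - [[4,0,-2],[0,0,0],8.5]
    - [[4,-1,0],[0,0,-0.1],8.5]
    - [[4,-2,0],[0,0,-0.1],8.5]
    - [[3.5,-3,0],[0,0,-0.1],8.5]
    - [[3.5,-3,0],[0,0,-0.1],8.5]
    - [[3,-3.5,0],[0,0,-0.1],8.5]
    - [[2.5,-4,0],[0,0,-0.1],8.5]

```text
clock: 1.15
position: [0.2975, -0.3072, 0.2656]
eef_rot: [0.0, 0.908, 0.419, 0.0]
contact_force: [0.7, 1.0, 0.6]
width: 0.0849
finger_force: 0.0
```

```bash
cat >> h.py <<'E'
def az(a,th=90,roll=0):
    "tool pointing th deg below horizontal at azimuth a, x towards up/outward; roll about tool z"
    return Ro.from_euler('z',a,degrees=True)*Ro.from_euler('y',90+th,degrees=True)*Ro.from_euler('z',180+roll,degrees=True)
def plan(P,R,n,o=None):
    "print the constant tool-frame row that takes the present pose to P,R in n rows"
    o=o or get_obs();q=o['eef_rot'];R0=Ro.from_quat([q[1],q[2],q[3],q[0]])
    v=(R0.inv()*R).as_rotvec();Ri=R0;out=[]
    d=(np.array(P)-o['position'])/n
    for i in range(n):
        out.append((np.round(Ri.inv().apply(d)*100,2).tolist(),np.round(v/n,3).tolist()))
        Ri=Ri*Ro.from_rotvec(v/n)
    for r in out: print(r)
    print('per row mm',np.linalg.norm(d)*1000,'deg',np.degrees(np.linalg.norm(v)/n))
E
python3 - <<'E'
from h import *
print(az(49.5).as_matrix().round(2)); plan([.45,.175,.29],az(13),12)
E
```

```text
[[ 0.65  0.76  0.  ]
 [ 0.76 -0.65  0.  ]
 [ 0.    0.   -1.  ]]
([3.88, -1.64, -0.2], [0.0, -0.0, 0.053])
([3.79, -1.84, -0.2], [0.0, -0.0, 0.053])
([3.69, -2.04, -0.2], [0.0, -0.0, 0.053])
([3.57, -2.23, -0.2], [0.0, -0.0, 0.053])
([3.45, -2.42, -0.2], [0.0, -0.0, 0.053])
([3.32, -2.6, -0.2], [0.0, -0.0, 0.053])
([3.17, -2.77, -0.2], [0.0, -0.0, 0.053])
([3.02, -2.94, -0.2], [0.0, -0.0, 0.053])
([2.86, -3.09, -0.2], [0.0, -0.0, 0.053])
([2.69, -3.24, -0.2], [0.0, -0.0, 0.053])
([2.52, -3.38, -0.2], [0.0, -0.0, 0.053])
([2.33, -3.51, -0.2], [0.0, -0.0, 0.053])
per row mm 42.19090239550356 deg 3.049335739217775
```

View pics/w0.png

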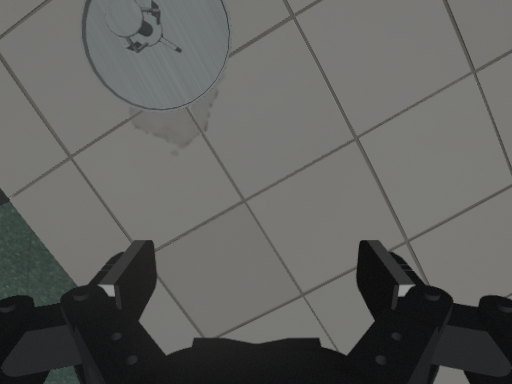

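The wrist camera looks along the fingers from one side. The pads are near (140,290) and (370,290), and the right-hand stand is at (150,30).

Call:
arm_command:
  motion:
    - [[3.9,-1.6,-0.2],[0,0,0.053],8.5]
    - [[3.8,-1.8,-0.2],[0,0,0.053],8.5]
    - [[3.7,-2.0,-0.2],[0,0,0.053],8.5]
    - [[3.6,-2.2,-0.2],[0,0,0.053],8.5]
    - [[3.5,-2.4,-0.2],[0,0,0.053],8.5]
    - [[3.3,-2.6,-0.2],[0,0,0.053],8.5]
    - [[3.2,-2.8,-0.2],[0,0,0.053],8.5]
    - [[3.0,-2.9,-0.2],[0,0,0.053],8.5]

```text
clock: 1.95
position: [0.4022, 0.0132, 0.2822]
eef_rot: [0.0, 0.977, 0.215, 0.0]
contact_force: [0.8, -0.4, 0.1]
width: 0.0854
finger_force: 0.0
```

Call:
arm_command:
  motion:
    - [[2.9,-3.1,-0.2],[0,0,0.053],8.5]
    - [[2.7,-3.2,-0.2],[0,0,0.053],8.5]
    - [[2.5,-3.4,-0.2],[0,0,0.053],8.5]
    - [[2.3,-3.5,-0.2],[0,0,0.053],8.5]
    - [[0,0,0],[0,0,0],8.5]

```text
clock: 2.45
position: [0.4546, 0.1757, 0.2895]
eef_rot: [-0.001, 0.993, 0.114, 0.0]
contact_force: [-0.1, -0.8, 0.5]
width: 0.0852
finger_force: 0.0
```

```bash
python3 - <<'E'
from h import *
o=get_obs();print(o['joints'],o['position'],o['eef_rot'])
s=snap('wrist','w1.png');q=o['eef_rot'];R0=Ro.from_quat([q[1],q[2],q[3],q[0]])
c=-np.array(s['R']).T@s['t'];print('cam in tool',R0.inv().apply(c-o['position']),'axes',(np.array(s['R'])@R0.as_matrix()).round(2).tolist())
print(proj(s,np.array([.468,.18,.0])))
E
```

```text
[ 2.03318787e-01  1.29564939e-01 -9.46938851e-03  1.43082348e+00
  1.05963497e-03  3.11662420e+00] [0.45455134 0.1757378  0.28946659] [-5.69503266e-04  9.93492409e-01  1.13896144e-01  4.20213463e-04]
cam in tool [ 0.06863812 -0.00016261 -0.1583662 ] axes [[-0.0, 1.0, 0.0], [-0.96, -0.0, -0.27], [-0.27, -0.0, 0.96]]
[255.64627313 135.46131936]
```

View pics/w1.png

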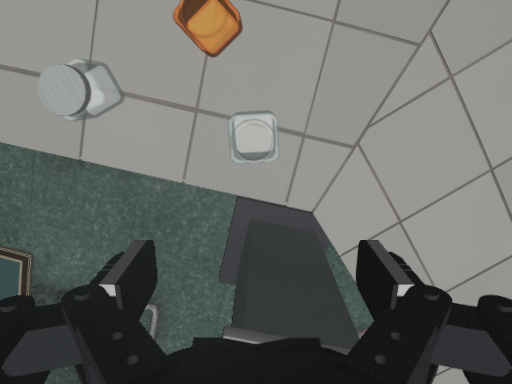

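The wrist view shows the open jar almost square to the gripper at (254,137). The lidded jar is at (80,88) and the orange jar at (208,25). I'll enlarge the jar to fix its centre and yaw.

```bash
python3 - <<'E'
from h import *
im=cv2.imread('pics/w1.png')[100:175,210:295];cv2.imwrite('pics/c2.png',cv2.resize(im,None,fx=7,fy=7,interpolation=cv2.INTER_CUBIC))
E
```

```text
(no output)
```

View pics/c2.png

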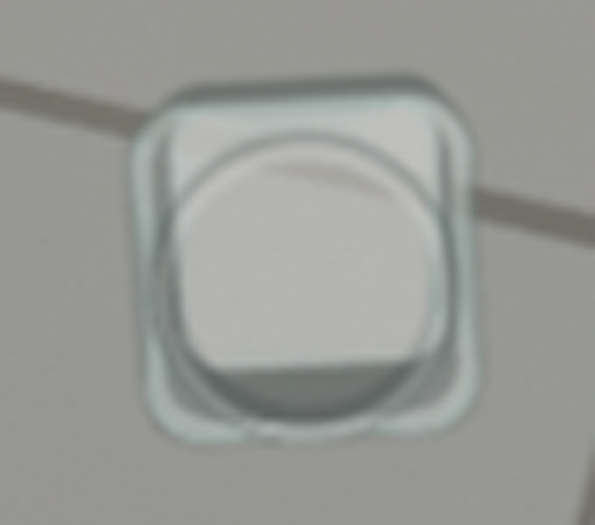

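```bash
python3 - <<'E'
from h import *
s=snap('wrist');f=lambda x,y:(210-.43+x/7,100-.43+y/7)
print('rim',onz(s,*f(305,278),.09).round(4))
def ed(a,b,z):
    a,b=onz(s,*f(*a),z),onz(s,*f(*b),z);return np.degrees(np.arctan2(*(b-a)[[1,0]])).round(1),((a+b)/2).round(4)
print(ed((190,90),(410,78),.062),ed((200,440),(440,427),.062),ed((240,369),(400,363),.005),ed((135,170),(148,400),.06),ed((468,160),(480,380),.06))
E
```

```text
rim [0.4732 0.1817 0.09  ]
(np.float64(-73.9), array([0.4994, 0.1887, 0.062 ])) (np.float64(-73.8), array([0.4451, 0.1729, 0.062 ])) (np.float64(-74.8), array([0.4465, 0.1734, 0.005 ])) (np.float64(-164.8), array([0.4619, 0.2066, 0.06  ])) (np.float64(-162.9), array([0.4765, 0.1545, 0.06  ]))
```

```bash
python3 - <<'E'
from h import *
plan([.483,.184,.22],az(16,0),14)
E
```

```text
([0.23, -0.03, 0.5], [0.003, 0.112, -0.003])
([0.17, -0.03, 0.52], [0.003, 0.112, -0.003])
([0.11, -0.03, 0.53], [0.003, 0.112, -0.003])
([0.05, -0.03, 0.54], [0.003, 0.112, -0.003])
([-0.01, -0.03, 0.54], [0.003, 0.112, -0.003])
([-0.07, -0.02, 0.54], [0.003, 0.112, -0.003])
([-0.13, -0.02, 0.53], [0.003, 0.112, -0.003])
([-0.19, -0.02, 0.51], [0.003, 0.112, -0.003])
([-0.25, -0.02, 0.49], [0.003, 0.112, -0.003])
([-0.3, -0.02, 0.46], [0.003, 0.112, -0.003])
([-0.35, -0.02, 0.42], [0.003, 0.112, -0.003])
([-0.39, -0.02, 0.38], [0.003, 0.112, -0.003])
([-0.43, -0.02, 0.33], [0.003, 0.112, -0.003])
([-0.47, -0.02, 0.28], [0.003, 0.112, -0.003])
per row mm 5.455084616646978 deg 6.435145719871384
```

Call:
arm_command:
  motion:
    - [[0.2,0,0.5],[0.003,0.112,-0.003],8.5]
    - [[0.2,0,0.5],[0.003,0.112,-0.003],8.5]
    - [[0.1,0,0.5],[0.003,0.112,-0.003],8.5]
    - [[0,0,0.5],[0.003,0.112,-0.003],8.5]
    - [[0,0,0.5],[0.003,0.112,-0.003],8.5]
    - [[-0.1,0,0.5],[0.003,0.112,-0.003],8.5]
    - [[-0.1,0,0.5],[0.003,0.112,-0.003],8.5]
    - [[-0.2,0,0.5],[0.003,0.112,-0.003],8.5]

```text
clock: 3.35
position: [0.4692, 0.1743, 0.2524]
eef_rot: [-0.059, 0.893, 0.111, 0.432]
contact_force: [1.0, 0.2, -0.6]
width: 0.0847
finger_force: 0.0
```

Call:
arm_command:
  motion:
    - [[-0.2,0,0.5],[0.003,0.112,-0.003],8.5]
    - [[-0.3,0,0.5],[0.003,0.112,-0.003],8.5]
    - [[-0.3,0,0.4],[0.003,0.112,-0.003],8.5]
    - [[-0.4,0,0.4],[0.003,0.112,-0.003],8.5]
    - [[-0.4,0,0.3],[0.003,0.112,-0.003],8.5]
    - [[-0.4,0,0.3],[0.003,0.112,-0.003],8.5]
    - [[0,0,0],[0,0,0],8.5]

```text
clock: 4.05
position: [0.5634, 0.2134, 0.4104]
eef_rot: [-0.082, 0.781, 0.106, 0.609]
contact_force: [0.5, -0.3, 0.6]
width: 0.0852
finger_force: 0.0
```

```bash
python3 - <<'E'
from h import *
o=get_obs();print(o['joints'])
plan([.483,.184,.049],az(16,0),8)
E
```

```text
[ 0.18706803 -0.43714254 -1.02569005 -0.34133717  0.07900163  3.11994942]
([-4.64, 0.08, 0.07], [0.001, 0.031, 0.0])
([-4.64, 0.08, -0.08], [0.001, 0.031, 0.0])
([-4.64, 0.08, -0.22], [0.001, 0.031, 0.0])
([-4.63, 0.08, -0.36], [0.001, 0.031, 0.0])
([-4.61, 0.08, -0.5], [0.001, 0.031, 0.0])
([-4.6, 0.08, -0.65], [0.001, 0.031, 0.0])
([-4.57, 0.08, -0.79], [0.001, 0.031, 0.0])
([-4.55, 0.08, -0.93], [0.001, 0.031, 0.0])
per row mm 46.42288891461784 deg 1.7665132821443974
```

```bash
cat > fk.py <<'E'
from h import *
from scipy.optimize import least_squares
def fk(j,p):
    d,H,L1,e,L2,La,Lb=p   # e: elbow offset across upper link
    Rz=Ro.from_euler('z',j[0]);q=j[1]-j[2];s=q+j[3]
    u=L1*np.sin(j[1])+L2*np.cos(q)+e*np.sin(q)+La*np.cos(s);z=H+L1*np.cos(j[1])-L2*np.sin(q)+e*np.cos(q)-La*np.sin(s)
    F=Rz*Ro.from_euler('y',s)*Ro.from_euler('z',j[4])   # x axis = tool dir
    return Rz.apply([u,d,z])+F.apply([Lb,0,0]),F
D=[([-1.45062943,.31393869,.04508750,1.3036352,.00004,1.431],[.14763568,-.55520936,.21498839]),
([.203318787,.129564939,-.00946938851,1.43082348,.001059,3.1166],[.45455134,.1757378,.28946659]),
([.18706803,-.43714254,-1.02569005,-.34133717,.07900163,3.12],[.5634,.2134,.4104])]
E
python3 - <<'E'
from fk import *
f=lambda p:np.concatenate([fk(j,p)[0]-P for j,P in D]+[[1e-3*(p[3])]])
r=least_squares(f,[.08,.27,.5,0,.41,.15,.3]);print(r.x.round(3),np.abs(r.fun).max())
o=get_obs();print(o['position'],o['eef_rot'],fk(o['joints'],r.x)[1].apply([1,0,0]),(Ro.from_quat(o['eef_rot'][[1,2,3,0]])).apply([0,0,1]))
s=snap('side')
for n,p in dict(potL=(85,215),potR=(150,222),potfront=(120,232),oil=(167,190),ketch=(180,174),salt=(201,176),tin=(177,220),can2=(217,152),lemon=(127,259),wall1=(240,130),wall2=(330,105),wallc=(205,140)).items(): print(n,onz(s,*p,0).round(2))
E
```

```text
[0.08  0.233 0.518 0.056 0.41  0.141 0.315] 5.5599865630082595e-05
[0.56337661 0.21341431 0.41038596] [-0.08177915  0.78146003  0.10624804  0.60937981] [ 0.93503417  0.2573051  -0.24393685] [ 0.93503417  0.2573051  -0.24393685]
potL [1.04 0.17 0.  ]
potR [0.8  0.15 0.  ]
potfront [0.88 0.22 0.  ]
oil [ 0.8  -0.04  0.  ]
ketch [ 0.79 -0.16  0.  ]
salt [ 0.71 -0.17  0.  ]
tin [0.71 0.12 0.  ]
can2 [ 0.69 -0.36  0.  ]
lemon [0.8  0.34 0.  ]
wall1 [ 0.64 -0.57  0.  ]
wall2 [ 0.26 -0.94  0.  ]
wallc [ 0.77 -0.44  0.  ]
```

```bash
cat >> fk.py <<'E'
p0=np.array([.08,.233,.518,.056,.41,.141,.315])
p0=least_squares(lambda p:np.concatenate([fk(j,p)[0]-P for j,P in D]+[[1e-3*(p[3])]]),p0).x
lo=np.array([-2.76,-.86,-1.03,-2.2,-1.47])+.02;hi=np.array([2.76,1.69,1.26,2.34,1.5])-.02
def ik(G,a,th,g=.011):
    "grasp point G, tool az a, th below horizontal (deg). returns joints,j5 point or None"
    a,th=np.radians([a,th]);d=np.array([np.cos(a)*np.cos(th),np.sin(a)*np.cos(th),-np.sin(th)]);T=np.array(G)+g*d
    f=lambda j:np.concatenate([fk(j,p0)[0]-T,.3*(fk(j,p0)[1].apply([1,0,0])-d)])
    b=np.arctan2(T[1],T[0])
    for s5 in(0,.9,-.9):
      for s4 in (.5,-.8,1.5):
        x=np.clip([b-s5*.5-.1,.3,-.5,s4,s5],lo,hi);r=least_squares(f,x,bounds=(lo,hi))
        if r.cost<1e-7: return r.x,T-p0[6]*d
E
python3 - <<'E'
from fk import *
for nm,G,azs in(('pick',(.472,.181,.047),(16,106,-74)),('place',(.495,-.312,.085),range(-120,121,30))):
  for a in azs:
    out=[]
    for th in (0,15,30,45,60,75,90,105,120,135,150):
        r=ik(G,a,th)
        if r: out.append((th,r[0].round(2).tolist(),round(r[1][2],2)))
    print(nm,a,[o[0] for o in out]); 
    if out: print('   ',out[0])
E
```

```text
pick 16 [60, 75, 90, 105, 120, 135, 150]
    (60, [0.18, 0.02, -0.99, 0.03, 0.05], np.float64(0.31))
pick 106 [0, 15, 30, 45, 60, 75, 90, 105, 120, 135, 150]
    (0, [-0.34, 1.24, 0.07, 1.97, 0.95], np.float64(0.05))
pick -74 [0, 15, 30, 45, 60, 75, 90, 105, 120, 135, 150]
    (0, [0.75, 1.29, 0.23, 2.08, -1.1], np.float64(0.05))
place -120 [0, 15, 30, 45, 60, 75, 90, 105, 120, 135, 150]
    (0, [-0.2, 1.28, 0.35, 2.21, -1.25], np.float64(0.08))
place -90 [0, 15, 30, 45, 60, 75, 90, 105, 120, 135, 150]
    (0, [-0.18, 1.06, -0.9, -1.96, -1.39], np.float64(0.08))
place -60 [45, 60, 75, 90, 105, 120, 135]
    (45, [-0.51, 0.14, -0.96, -0.24, -0.37], np.float64(0.3))
place -30 [60, 75, 90, 105, 120, 135]
    (60, [-0.76, 0.1, -0.77, 0.19, 0.12], np.float64(0.35))
place 0 [45, 60, 75, 90, 105, 120, 135]
    (45, [-1.03, 0.16, -0.85, 0.08, 0.65], np.float64(0.3))
place 30 [0, 15, 30, 45, 60, 75, 90, 105, 120, 135, 150]
    (0, [-1.26, 1.13, -0.11, 1.9, 1.35], np.float64(0.08))
place 60 [0, 15, 30, 45, 60, 75, 90, 105, 120, 135, 150]
    (0, [-1.15, 1.31, 0.44, 2.26, 0.94], np.float64(0.08))
place 90 [30, 45, 60, 75, 90, 105, 120, 135, 150]
    (30, [-0.97, 1.16, 0.72, 2.09, 0.51], np.float64(0.24))
place 120 [45, 60, 75, 90, 105, 120, 135]
    (45, [-0.79, 1.12, 0.84, 2.06, 0.18], np.float64(0.3))
```

```bash
cat >> fk.py <<'E'
Q=Ro.from_euler('y',90,degrees=True)  # tool z along F.x
def tool(j,k=1):
    return fk(j,p0)[1]*Q*Ro.from_euler('z',k*j[5])
def full(G,a,th,roll,g=.006):
    r=ik(G,a,th,g)
    if r is None: return None
    F=fk(r[0],p0)[1]*Q; v=(F.inv()*az(a,th,roll)).as_rotvec(); return np.append(r[0],v[2]*KS).round(2),r[1].round(2)
KS=1
E
python3 - <<'E'
import fk
from fk import *
o=get_obs();j=o['joints'];R0=Ro.from_quat(o['eef_rot'][[1,2,3,0]])
for k in(1,-1):print(k,(tool(j,k).inv()*R0).as_rotvec().round(3))
print(j.round(2), 'lift.. x up?',R0.as_matrix()[:,0].round(2))
for roll in(0,180):
  print('roll',roll)
  print('pick',full((.472,.181,.031),106,30,roll),full((.472,.181,.12),106,30,roll))
  for b in (60,80,106):
   for P in((.5,0),(.52,-.06)):
    print(b,P,'lay',full((*P,.028),b,120,roll),'re',full((*P,.028),b,45,roll))
  for b in(0,30,60,-60): print('place',b,full((.495,-.312,.089),b,45,roll),full((.495,-.312,.2),b,45,roll))
E
```

```text
1 [ 0. -0.  0.]
-1 [ 0.    -0.    -0.043]
[ 0.19 -0.44 -1.03 -0.34  0.08  3.12] lift.. x up? [0.24 0.07 0.97]
roll 0
pick (array([-0.29,  0.79, -0.19,  1.34,  0.82,  0.67]), array([ 0.55, -0.08,  0.19])) (array([-0.29,  0.67, -0.15,  1.5 ,  0.82,  0.67]), array([ 0.55, -0.08,  0.27]))
60 (0.5, 0) lay (array([ 0.09,  0.59, -0.14,  1.16, -0.42,  2.26]), array([0.58, 0.13, 0.3 ])) re (array([-0.64,  0.38, -0.67,  0.63,  0.78,  1.41]), array([ 0.39, -0.19,  0.25]))
60 (0.52, -0.06) lay (array([-0.01,  0.6 , -0.13,  1.12, -0.45,  2.15]), array([0.6 , 0.07, 0.3 ])) re (array([-0.71,  0.46, -0.53,  0.76,  0.77,  1.31]), array([ 0.41, -0.25,  0.25]))
80 (0.5, 0) lay (array([ 0.14,  0.49, -0.32,  0.94, -0.5 ,  1.92]), array([0.53, 0.15, 0.3 ])) re (array([-0.59,  0.55, -0.39,  1.02,  0.7 ,  1.01]), array([ 0.46, -0.22,  0.25]))
80 (0.52, -0.06) lay (array([ 0.02,  0.48, -0.32,  0.88, -0.51,  1.8 ]), array([0.55, 0.09, 0.3 ])) re (array([-0.66,  0.63, -0.25,  1.13,  0.67,  0.93]), array([ 0.48, -0.28,  0.25]))
106 (0.5, 0) lay (array([ 0.15,  0.33, -0.58,  0.59, -0.52,  1.42]), array([0.46, 0.
[... 2241 characters left out ...]
 0.25]))
place 0 (array([-1.04,  0.15, -0.85,  0.11,  0.66, -0.88]), array([ 0.28, -0.31,  0.31])) (array([-1.04, -0.02, -0.68,  0.44,  0.66, -0.88]), array([ 0.28, -0.31,  0.42]))
place 30 (array([-1.1 ,  0.4 , -0.42,  0.8 ,  0.78, -1.64]), array([ 0.31, -0.42,  0.31])) (array([-1.1 ,  0.28, -0.28,  1.06,  0.78, -1.64]), array([ 0.31, -0.42,  0.42]))
place 60 (array([-1.04,  0.69,  0.05,  1.39,  0.66, -2.25]), array([ 0.39, -0.5 ,  0.31])) (array([-1.04,  0.6 ,  0.18,  1.61,  0.66, -2.25]), array([ 0.39, -0.5 ,  0.42]))
place -60 (array([-0.51,  0.12, -0.96, -0.21, -0.37,  0.4 ]), array([ 0.39, -0.12,  0.31])) (array([-0.51, -0.08, -0.79,  0.15, -0.37,  0.4 ]), array([ 0.39, -0.12,  0.42]))
```

```bash
cat >> fk.py <<'E'
def jplan(jt,n,show=True):
    "rows (tool axes, cm, rad) along the straight joint path to jt"
    o=get_obs();j0=np.array(o['joints']);zs=[];P,R=o['position'],Ro.from_quat(o['eef_rot'][[1,2,3,0]])
    for i in range(1,n+1):
        j=j0+(np.array(jt)-j0)*i/n;P1=fk(j,p0)[0];R1=tool(j)
        d=R.inv().apply(P1-P);v=(R.inv()*R1).as_rotvec()
        if show: print([np.round(d*100,1).tolist(),np.round(v,3).tolist(),8.5],end=',\n' if i%8==0 else ', ')
        if np.linalg.norm(d)>.05 or np.linalg.norm(v)>.149: print('FAST',np.linalg.norm(d),np.linalg.norm(v))
        P,R=P1,R1;zs.append(P1.round(2).tolist())
    print('\n',zs[::3],zs[-1],'maxstep',(np.abs(np.array(jt)-j0)/n).max())
E
python3 - <<'E'
from fk import *
d=-az(106,25).apply([0,0,1])
G=np.array([.472,.181,.034])
t,w=full(G+.11*d,106,25,0);print(t,w,full(G,106,25,0))
jplan(full(G+.11*d,106,25,0)[0],18)
E
```

```text
[-0.44  0.89  0.04  1.68  0.75  0.45] [ 0.58 -0.18  0.21] (array([-0.3 ,  0.86, -0.15,  1.43,  0.86,  0.57]), array([ 0.55, -0.09,  0.16]))
[[-3.9, 1.1, 2.7], [0.016, -0.124, -0.125], 8.5], FAST 0.048842549264347765 0.17674274700771778
[[-3.8, 0.6, 2.6], [0.035, -0.118, -0.116], 8.5], FAST 0.04665876796296462 0.1696528096677464
[[-3.7, 0.2, 2.4], [0.054, -0.109, -0.108], 8.5], FAST 0.04425652166139226 0.1626618044595921
[[-3.5, -0.1, 2.3], [0.07, -0.097, -0.1], 8.5], FAST 0.04164079571797887 0.1558493503289553
[[-3.2, -0.5, 2.1], [0.084, -0.081, -0.092], 8.5], FAST 0.038819891665803 0.14929838545240431
[[-2.9, -0.8, 1.9], [0.096, -0.063, -0.086], 8.5], [[-2.6, -1.0, 1.7], [0.103, -0.044, -0.079], 8.5], [[-2.3, -1.2, 1.4], [0.107, -0.023, -0.073], 8.5],
[[-1.9, -1.3, 1.2], [0.108, -0.002, -0.068], 8.5], [[-1.5, -1.3, 0.9], [0.104, 0.019, -0.064], 8.5], [[-1.2, -1.3, 0.7], [0.097, 0.038, -0.06], 8.5], [[-0.9, -1.2, 0.4], [0.086, 0.056, -0.057], 8.5], [[-0.6, -1.1, 0.1], [0.073, 0.071, -0.054], 8.5], [[-0.3, -0.9, -0.1], [0.057, 0.084, -0.052], 8.5], [[-0.1, -0.6, -0.4], [0.04, 0.093, -0.05], 8.5], [[0.1, -0.4, -0.7], [0.021, 0.099, -0.049], 8.5],
[[0.2, -0.1, -1.0], [0.003, 0.102, -0.048], 8.5], [[0.3, 0.2, -1.2], [-0.016, 0.101, -0.047], 8.5], 
 [[0.58, 0.21, 0.36], [0.6, 0.18, 0.24], [0.58, 0.15, 0.13], [0.55, 0.13, 0.07], [0.51, 0.12, 0.05], [0.49, 0.11, 0.06]] [0.5, 0.09, 0.08] maxstep 0.14833104815123396
```

```bash
python3 - <<'E'
from fk import *
d=-az(106,25).apply([0,0,1])
G=np.array([.472,.181,.034])
jplan(full(G+.11*d+[0,0,.13],106,25,0)[0],24)
E
```

```text
[[-2.7, 0.8, 1.9], [0.01, -0.093, -0.095], 8.5], [[-2.7, 0.6, 1.8], [0.021, -0.09, -0.09], 8.5], [[-2.6, 0.3, 1.7], [0.032, -0.086, -0.085], 8.5], [[-2.5, 0.1, 1.6], [0.042, -0.08, -0.08], 8.5], [[-2.4, -0.1, 1.4], [0.051, -0.073, -0.076], 8.5], [[-2.3, -0.2, 1.3], [0.059, -0.065, -0.072], 8.5], [[-2.1, -0.4, 1.2], [0.066, -0.056, -0.068], 8.5], [[-1.9, -0.6, 1.0], [0.072, -0.046, -0.064], 8.5],
[[-1.7, -0.7, 0.9], [0.077, -0.035, -0.06], 8.5], [[-1.6, -0.8, 0.7], [0.079, -0.023, -0.057], 8.5], [[-1.3, -0.9, 0.6], [0.081, -0.011, -0.054], 8.5], [[-1.1, -0.9, 0.4], [0.08, 0.001, -0.051], 8.5], [[-0.9, -1.0, 0.2], [0.078, 0.012, -0.048], 8.5], [[-0.7, -1.0, 0.1], [0.074, 0.023, -0.046], 8.5], [[-0.5, -0.9, -0.1], [0.069, 0.034, -0.044], 8.5], [[-0.3, -0.9, -0.3], [0.063, 0.043, -0.042], 8.5],
[[-0.1, -0.8, -0.4], [0.056, 0.052, -0.041], 8.5], [[0.1, -0.7, -0.6], [0.047, 0.059, -0.04], 8.5], [[0.3, -0.5, -0.8], [0.038, 0.065, -0.038], 8.5], [[0.4, -0.4, -0.9], [0.028, 0.07, -0.038], 8.5], [[0.6, -0.2, -1.1], [0.017, 0.074, -0.037], 8.5], [[0.7, -0.0, -1.2], [0.007, 0.075, -0.036], 8.5], [[0.7, 0.2, -1.4], [-0.003, 0.076, -0.036], 8.5], [[0.8, 0.4, -1.5], [-0.014, 0.075, -0.036], 8.5],

 [[0.58, 0.21, 0.38], [0.6, 0.19, 0.29], [0.59, 0.17, 0.21], [0.57, 0.15, 0.16], [0.54, 0.14, 0.13], [0.51, 0.13, 0.13], [0.49, 0.12, 0.14], [0.49, 0.1, 0.18]] [0.5, 0.09, 0.21] maxstep 0.11124828611342547
```

Call:
arm_command:
  motion:
    - [[-2.7,0.8,1.9],[0.01,-0.093,-0.095],8.5]
    - [[-2.7,0.6,1.8],[0.021,-0.09,-0.09],8.5]
    - [[-2.6,0.3,1.7],[0.032,-0.086,-0.085],8.5]
    - [[-2.5,0.1,1.6],[0.042,-0.08,-0.08],8.5]
    - [[-2.4,-0.1,1.4],[0.051,-0.073,-0.076],8.5]
    - [[-2.3,-0.2,1.3],[0.059,-0.065,-0.072],8.5]
    - [[-2.1,-0.4,1.2],[0.066,-0.056,-0.068],8.5]
    - [[-1.9,-0.6,1.0],[0.072,-0.046,-0.064],8.5]

```text
clock: 4.9
position: [0.5826, 0.1619, 0.1902]
eef_rot: [-0.007, 0.839, 0.449, 0.308]
contact_force: [-0.6, -0.1, -0.3]
width: 0.0849
finger_force: 0.0
```

Call:
arm_command:
  motion:
    - [[-1.7,-0.7,0.9],[0.077,-0.035,-0.06],8.5]
    - [[-1.6,-0.8,0.7],[0.079,-0.023,-0.057],8.5]
    - [[-1.3,-0.9,0.6],[0.081,-0.011,-0.054],8.5]
    - [[-1.1,-0.9,0.4],[0.08,0.001,-0.051],8.5]
    - [[-0.9,-1.0,0.2],[0.078,0.012,-0.048],8.5]
    - [[-0.7,-1.0,0.1],[0.074,0.023,-0.046],8.5]
    - [[-0.5,-0.9,-0.1],[0.069,0.034,-0.044],8.5]
    - [[-0.3,-0.9,-0.3],[0.063,0.043,-0.042],8.5]

```text
clock: 5.7
position: [0.5044, 0.1276, 0.1257]
eef_rot: [-0.217, 0.696, 0.663, 0.171]
contact_force: [-0.1, -0.3, 0.4]
width: 0.085
finger_force: 0.0
```

Call:
arm_command:
  motion:
    - [[-0.1,-0.8,-0.4],[0.056,0.052,-0.041],8.5]
    - [[0.1,-0.7,-0.6],[0.047,0.059,-0.04],8.5]
    - [[0.3,-0.5,-0.8],[0.038,0.065,-0.038],8.5]
    - [[0.4,-0.4,-0.9],[0.028,0.07,-0.038],8.5]
    - [[0.6,-0.2,-1.1],[0.017,0.074,-0.037],8.5]
    - [[0.7,0,-1.2],[0.007,0.075,-0.036],8.5]
    - [[0.7,0.2,-1.4],[-0.003,0.076,-0.036],8.5]
    - [[0.8,0.4,-1.5],[-0.014,0.075,-0.036],8.5]

```text
clock: 6.5
position: [0.4996, 0.0923, 0.2077]
eef_rot: [-0.428, 0.506, 0.675, 0.325]
contact_force: [0.5, -0.2, 0.2]
width: 0.0849
finger_force: 0.0
```

```bash
python3 - <<'E'
from fk import *
d=-az(106,25).apply([0,0,1])
G=np.array([.472,.181,.034]);o=get_obs();print(o['joints'].round(2))
plan(G+.11*d-.006*d,az(106,25),4)
E
```

```text
[-0.44  0.74  0.12  1.9   0.75  0.45]
([-2.95, -0.07, 1.34], [0.0, 0.0, 0.001])
([-2.95, -0.07, 1.34], [0.0, 0.0, 0.001])
([-2.96, -0.06, 1.34], [0.0, 0.0, 0.001])
([-2.96, -0.06, 1.34], [0.0, 0.0, 0.001])
per row mm 32.45483425209449 deg 0.08391722636050368
```

Call:
arm_command:
  motion:
    - [[-3,-0.07,1.3],[0,0,0.001],8.5]
    - [[-3,-0.07,1.3],[0,0,0.001],8.5]
    - [[-3,-0.06,1.3],[0,0,0.001],8.5]
    - [[-2.9,-0.06,1.4],[0,0,0.001],8.5]
    - [[0,0,0],[0,0,0],8.5]

```text
clock: 7.0
position: [0.4969, 0.0896, 0.0737]
eef_rot: [-0.43, 0.508, 0.673, 0.322]
contact_force: [-0.3, 0.2, -0.1]
width: 0.0847
finger_force: 0.0
```

```bash
python3 - <<'E'
from fk import *
d=-az(106,25).apply([0,0,1]);G=np.array([.472,.181,.034])
plan(G-.006*d,az(106,25),5)
w=snap('wrist')['color'];c=snap('scene')['color'][130:260,170:330]
cv2.imwrite('pics/p1.png',cv2.cvtColor(np.hstack([cv2.resize(w,(400,300)),cv2.resize(c,(369,300))]),cv2.COLOR_RGB2BGR))
E
```

```text
([0.08, 0.03, 2.17], [-0.0, 0.0, -0.001])
([0.08, 0.03, 2.17], [-0.0, 0.0, -0.001])
([0.08, 0.03, 2.17], [-0.0, 0.0, -0.001])
([0.08, 0.03, 2.17], [-0.0, 0.0, -0.001])
([0.08, 0.03, 2.17], [-0.0, 0.0, -0.001])
per row mm 21.732382278490924 deg 0.042403505011784096
```

View pics/p1.png

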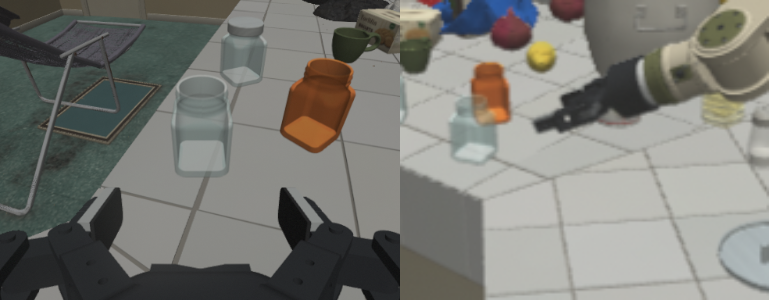

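The jar is centred between the pads at (201,130) in the wrist view, and its sides look upright and square to the fingers. I'll advance and grip.

Call:
arm_command:
  motion:
    - [[0.1,0,2.2],[0,0,0],8.5]
    - [[0.1,0,2.2],[0,0,0],8.5]
    - [[0.1,0,2.2],[0,0,0],8.5]
    - [[0.1,0.1,2.2],[0,0,0],8.5]
    - [[0,0.1,2.1],[0,0,0],8.5]
    - [[0,0,0],[0,0,0],8.5]

```text
clock: 7.7
position: [0.4725, 0.1881, 0.0343]
eef_rot: [-0.427, 0.507, 0.676, 0.322]
contact_force: [-0.9, -0.1, 0.2]
width: 0.0853
finger_force: 0.0
```

Call:
arm_command:
  motion:
    - [[0,0,0],[0,0,0],5]
    - [[0,0,0],[0,0,0],5]
    - [[0,0,0],[0,0,0],5]
    - [[0,0,0],[0,0,0],5]
    - [[0,0,0],[0,0,0],5]
    - [[0,0,0],[0,0,0],5]
  newtons: 30

```text
clock: 8.3
position: [0.4745, 0.1855, 0.0338]
eef_rot: [-0.426, 0.508, 0.675, 0.323]
contact_force: [-0.9, -3.4, 7.2]
width: 0.0555
finger_force: 32.5
```

```bash
python3 - <<'E'
from fk import *
o=get_obs();print(o['joints'].round(3),o['position'],o['width'],o['finger_force'])
s=snap('wrist');cv2.imwrite('pics/p2.png',cv2.cvtColor(s['color'],cv2.COLOR_RGB2BGR))
for P in((.5,-.02),(.52,-.05)):
  for b in (80,90,100):
    print(P,b,full((*P,.028),b,115,0),full((*P,.028),b,45,0))
E
```

```text
[-0.303  0.853 -0.143  1.433  0.857  0.575] [0.47448194 0.18554523 0.03376599] 0.05548410305117312 32.5183367729187
(0.5, -0.02) 80 (array([ 0.05,  0.43, -0.37,  0.88, -0.42,  1.82]), array([0.52, 0.11, 0.31])) (array([-0.63,  0.57, -0.36,  1.05,  0.69,  0.97]), array([ 0.46, -0.24,  0.25]))
(0.5, -0.02) 90 (array([ 0.06,  0.38, -0.45,  0.77, -0.44,  1.64]), array([0.5 , 0.11, 0.31])) (array([-0.59,  0.64, -0.23,  1.21,  0.63,  0.81]), array([ 0.5 , -0.24,  0.25]))
(0.5, -0.02) 100 (array([ 0.06,  0.33, -0.54,  0.65, -0.43,  1.44]), array([0.48, 0.11, 0.31])) (array([-0.55,  0.71, -0.11,  1.34,  0.56,  0.67]), array([ 0.54, -0.24,  0.25]))
(0.52, -0.05) 80 (array([-0.  ,  0.45, -0.34,  0.86, -0.43,  1.76]), array([0.54, 0.08, 0.31])) (array([-0.65,  0.62, -0.27,  1.12,  0.68,  0.94]), array([ 0.48, -0.27,  0.25]))
(0.52, -0.05) 90 (array([ 0.  ,  0.4 , -0.42,  0.75, -0.44,  1.57]), array([0.52, 0.08, 0.31])) (array([-0.61,  0.69, -0.13,  1.27,  0.62,  0.79]), array([ 0.52, -0.27,  0.25]))
(0.52, -0.05) 100 (array([-0.  ,  0.34, -0.51,  0.63, -0.43,  1.38]), array([0.5 , 0.08, 0.31])) (array([-0.57,  0.76, -0.  ,  1.4 ,  0.54,  0.65]), array([ 0.56, -0.27,  0.25]))
```

Call:
arm_command:
  motion:
    - [[0.9,0,-0.4],[0,0,0],5]
    - [[1.8,0,-0.85],[0,0,0],5]
    - [[2.7,0,-1.3],[0,0,0],5]
    - [[2.7,0,-1.3],[0,0,0],5]
    - [[0,0,0],[0,0,0],5]

```text
clock: 8.85
position: [0.475, 0.1855, 0.1254]
eef_rot: [-0.424, 0.507, 0.677, 0.323]
contact_force: [0.4, -0.4, -1.6]
width: 0.0549
finger_force: 32.0
```

```bash
python3 - <<'E'
from fk import *
t=full((.5,-.02,.11),90,115,0)[0];print(t)
jplan(t,20)
E
```

```text
[ 0.06  0.29 -0.35  0.96 -0.44  1.64]
[[-0.9, -1.5, 0.6], [0.054, -0.06, 0.015], 8.5], [[-1.0, -1.3, 0.5], [0.049, -0.064, 0.016], 8.5], [[-1.0, -1.1, 0.4], [0.044, -0.068, 0.017], 8.5], [[-1.1, -1.0, 0.3], [0.038, -0.071, 0.018], 8.5], [[-1.2, -0.9, 0.2], [0.032, -0.074, 0.019], 8.5], [[-1.2, -0.7, 0.2], [0.027, -0.076, 0.021], 8.5], [[-1.3, -0.6, 0.1], [0.021, -0.078, 0.022], 8.5], [[-1.3, -0.4, -0.0], [0.015, -0.08, 0.024], 8.5],
[[-1.3, -0.3, -0.1], [0.008, -0.081, 0.026], 8.5], [[-1.4, -0.2, -0.2], [0.002, -0.081, 0.028], 8.5], [[-1.4, -0.0, -0.3], [-0.004, -0.081, 0.03], 8.5], [[-1.4, 0.1, -0.4], [-0.01, -0.081, 0.032], 8.5], [[-1.4, 0.2, -0.5], [-0.015, -0.08, 0.034], 8.5], [[-1.4, 0.3, -0.6], [-0.021, -0.079, 0.037], 8.5], [[-1.4, 0.4, -0.7], [-0.026, -0.077, 0.039], 8.5], [[-1.4, 0.5, -0.7], [-0.031, -0.075, 0.042], 8.5],
[[-1.4, 0.7, -0.8], [-0.036, -0.073, 0.044], 8.5], [[-1.4, 0.8, -0.9], [-0.04, -0.07, 0.047], 8.5], [[-1.4, 0.8, -1.0], [-0.044, -0.067, 0.05], 8.5], [[-1.4, 0.9, -1.0], [-0.048, -0.064, 0.053], 8.5], 
 [[0.46, 0.18, 0.11], [0.43, 0.16, 0.08], [0.41, 0.13, 0.06], [0.42, 0.1, 0.05], [0.43, 0.06, 0.04], [0.46, 0.02, 0.06], [0.49, -0.02, 0.09]] [0.5, -0.02, 0.1] maxstep 0.06483027137441379
```

Call:
arm_command:
  motion:
    - [[2.7,0,-1.3],[0,0,0],5]
    - [[2.7,0,-1.3],[0,0,0],5]
    - [[2.7,0,-1.3],[0,0,0],5]

```text
clock: 9.15
position: [0.4732, 0.1853, 0.2124]
eef_rot: [-0.427, 0.508, 0.675, 0.322]
contact_force: [0.5, 0.5, -2.1]
width: 0.0552
finger_force: 32.2
```

```bash
python3 - <<'E'
from fk import *
t=full((.5,-.02,.13),90,115,0)[0];print(t)
jplan(t,16)
E
```

```text
[ 0.06  0.27 -0.32  1.01 -0.44  1.64]
[[-1.5, -1.9, 0.9], [0.066, -0.076, 0.018], 8.5], [[-1.6, -1.6, 0.8], [0.058, -0.082, 0.02], 8.5], [[-1.7, -1.3, 0.7], [0.05, -0.088, 0.022], 8.5], [[-1.8, -1.1, 0.6], [0.041, -0.092, 0.024], 8.5], [[-1.8, -0.8, 0.5], [0.032, -0.096, 0.026], 8.5], [[-1.9, -0.6, 0.3], [0.023, -0.099, 0.028], 8.5], [[-1.9, -0.3, 0.2], [0.013, -0.101, 0.031], 8.5], [[-1.9, -0.1, 0.1], [0.004, -0.102, 0.034], 8.5],
[[-1.9, 0.1, -0.1], [-0.006, -0.102, 0.037], 8.5], [[-1.9, 0.3, -0.2], [-0.015, -0.101, 0.041], 8.5], [[-1.8, 0.5, -0.3], [-0.024, -0.099, 0.045], 8.5], [[-1.8, 0.7, -0.5], [-0.032, -0.097, 0.049], 8.5], [[-1.8, 0.8, -0.6], [-0.04, -0.093, 0.053], 8.5], [[-1.7, 1.0, -0.7], [-0.047, -0.09, 0.057], 8.5], [[-1.7, 1.1, -0.9], [-0.054, -0.085, 0.061], 8.5], [[-1.7, 1.3, -1.0], [-0.06, -0.08, 0.066], 8.5],

 [[0.45, 0.18, 0.19], [0.42, 0.16, 0.14], [0.41, 0.11, 0.11], [0.42, 0.06, 0.09], [0.46, 0.01, 0.09], [0.5, -0.02, 0.13]] [0.5, -0.02, 0.13] maxstep 0.08092696987821306
```

Call:
arm_command:
  motion:
    - [[-1.5,-1.9,0.9],[0.066,-0.076,0.018],5]
    - [[-1.6,-1.6,0.8],[0.058,-0.082,0.02],5]
    - [[-1.7,-1.3,0.7],[0.05,-0.088,0.022],5]
    - [[-1.8,-1.1,0.6],[0.041,-0.092,0.024],5]
    - [[-1.8,-0.8,0.5],[0.032,-0.096,0.026],5]
    - [[-1.9,-0.6,0.3],[0.023,-0.099,0.028],5]
    - [[-1.9,-0.3,0.2],[0.013,-0.101,0.031],5]
    - [[-1.9,-0.1,0.1],[0.004,-0.102,0.034],5]

```text
clock: 9.95
position: [0.4102, 0.0947, 0.0958]
eef_rot: [-0.239, 0.579, 0.779, -0.016]
contact_force: [-0.6, 0.6, -1.6]
width: 0.0551
finger_force: 32.1
```

Call:
arm_command:
  motion:
    - [[-1.9,0.1,-0.1],[-0.006,-0.102,0.037],5]
    - [[-1.9,0.3,-0.2],[-0.015,-0.101,0.041],5]
    - [[-1.8,0.5,-0.3],[-0.024,-0.099,0.045],5]
    - [[-1.8,0.7,-0.5],[-0.032,-0.097,0.049],5]
    - [[-1.8,0.8,-0.6],[-0.04,-0.093,0.053],5]
    - [[-1.7,1.0,-0.7],[-0.047,-0.09,0.057],5]
    - [[-1.7,1.1,-0.9],[-0.054,-0.085,0.061],5]
    - [[-1.7,1.3,-1.0],[-0.06,-0.08,0.066],5]

```text
clock: 10.75
position: [0.4987, -0.0262, 0.125]
eef_rot: [0.156, 0.692, 0.688, -0.155]
contact_force: [-0.0, 0.0, -2.5]
width: 0.0551
finger_force: 32.1
```

Call:
arm_command:
  motion:
    - [[0,0,0],[0,0,0],5]

```text
clock: 10.85
position: [0.4993, -0.0252, 0.1258]
eef_rot: [0.156, 0.691, 0.689, -0.154]
contact_force: [-0.1, 0.4, -1.8]
width: 0.0548
finger_force: 32.2
```

```bash
python3 - <<'E'
from fk import *
R=az(90,115);d=R.apply([0,0,1]);o=get_obs();print(o['joints'].round(2))
plan(np.array([.5,-.02,.032])+.005*d,R,6)
a,b=[snap(n)['color'] for n in('scene','side')]
cv2.imwrite('pics/p3.png',cv2.cvtColor(np.hstack([cv2.resize(a[120:280,170:370],(400,320)),cv2.resize(b[120:280,150:350],(400,320))]),cv2.COLOR_RGB2BGR))
E
```

```text
[ 0.06  0.27 -0.32  1.01 -0.44  1.64]
([0.75, 0.01, 1.46], [0.0, 0.001, -0.001])
([0.74, 0.01, 1.46], [0.0, 0.001, -0.001])
([0.74, 0.01, 1.46], [0.0, 0.001, -0.001])
([0.74, 0.01, 1.46], [0.0, 0.001, -0.001])
([0.74, 0.01, 1.46], [0.0, 0.001, -0.001])
([0.74, 0.01, 1.46], [0.0, 0.001, -0.001])
per row mm 16.400466875092366 deg 0.0584297019942803
```

View pics/p3.png

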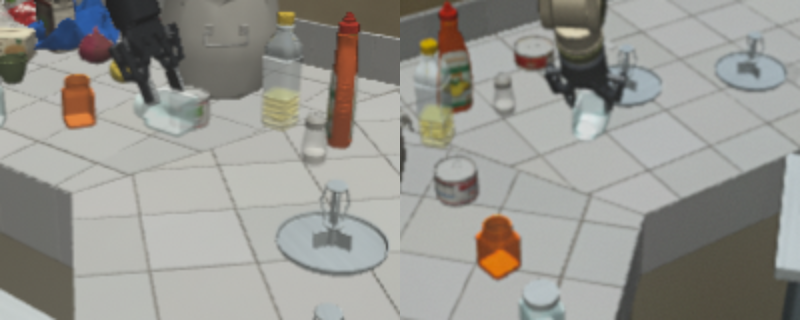

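Call:
arm_command:
  motion:
    - [[0.75,0,1.5],[0,0.001,-0.001],5]
    - [[0.75,0,1.5],[0,0.001,-0.001],5]
    - [[0.75,0,1.5],[0,0.001,-0.001],5]
    - [[0.75,0,1.5],[0,0.001,-0.001],5]
    - [[0.75,0,1.4],[0,0.001,-0.001],5]
    - [[0.7,0,1.4],[0,0.001,-0.001],5]
    - [[0,0,0],[0,0,0],5]

```text
clock: 11.65
position: [0.4977, -0.023, 0.0253]
eef_rot: [0.15, 0.689, 0.692, -0.154]
contact_force: [0.4, 0.3, -2.1]
width: 0.0554
finger_force: 37.7
```

Call:
arm_command:
  motion:
    - [[0.05,0,0.1],[0,0,0],5]
    - [[0.05,0,0.1],[0,0,0],5]
    - [[0,0,0],[0,0,0],5]

```text
clock: 11.95
position: [0.498, -0.0229, 0.0251]
eef_rot: [0.151, 0.689, 0.692, -0.154]
contact_force: [-3.8, 3.7, 11.2]
width: 0.055
finger_force: 39.2
```

Call:
arm_command:
  motion:
    - [[0,0,0],[0,0,0],5.7]
    - [[0,0,0],[0,0,0],6.2]
    - [[0,0,0],[0,0,0],7]
    - [[0,0,0],[0,0,0],8.5]
    - [[0,0,0],[0,0,0],8.5]
    - [[0,0,0],[0,0,0],8.5]

```text
clock: 12.55
position: [0.4989, -0.0228, 0.0244]
eef_rot: [0.152, 0.69, 0.691, -0.153]
contact_force: [-0.6, 0.2, 0.7]
width: 0.085
finger_force: 0.0
```

Call:
arm_command:
  motion:
    - [[0,0,-1.5],[0,0,0],8.5]
    - [[0,0,-3],[0,0,0],8.5]
    - [[0,0,-4],[0,0,0],8.5]
    - [[0,0,-4],[0,0,0],8.5]
    - [[0,0,-3],[0,0,0],8.5]
    - [[0,0,0],[0,0,0],8.5]

```text
clock: 13.15
position: [0.5017, 0.0443, 0.1691]
eef_rot: [0.155, 0.689, 0.692, -0.15]
contact_force: [-0.3, -0.2, 0.6]
width: 0.0849
finger_force: 0.0
```

```bash
python3 - <<'E'
from fk import *
o=get_obs();print(o['joints'].round(2),o['position'])
snap('wrist','w4.png')
E
```

```text
[ 0.19  0.28 -0.19  1.18 -0.43  1.77] [0.50166191 0.04430615 0.16909441]
```

View pics/w4.png

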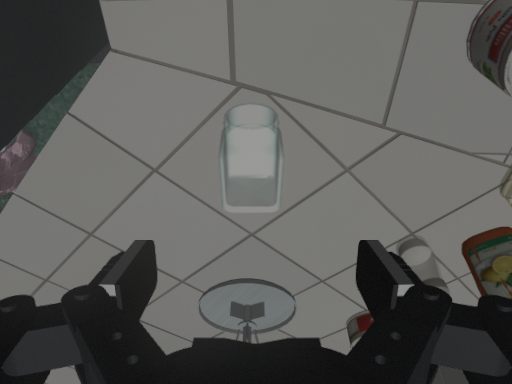

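```bash
python3 - <<'E'
from fk import *
s=snap('wrist')
for n,u,v,z in(('botL',221,209,.056),('botR',281,209,.056),('bot',251,209.5,.056),('rim top',251,106,.051),('rimL',225,113,.028),('rimR',277,113,.028),('shL',221,140,.056),('shR',282,140,.056)): print(n,onz(s,u,v,z).round(4))
im=cv2.cvtColor(s['color'],cv2.COLOR_RGB2GRAY)
G=np.array([.499,-.02,.028])
R=az(90,45);d=R.apply([0,0,1])
jplan(full(G-.1*d+[0,0,.06],90,45,0)[0],20)
E
```

```text
botL [ 0.4694 -0.0474  0.056 ]
botR [ 0.5248 -0.0474  0.056 ]
bot [ 0.4971 -0.048   0.056 ]
rim top [0.4977 0.0542 0.051 ]
rimL [0.4758 0.036  0.028 ]
rimR [0.5189 0.0361 0.028 ]
shL [0.4741 0.0276 0.056 ]
shR [0.5218 0.0276 0.056 ]
[[-0.3, -0.5, 1.1], [0.048, 0.047, -0.022], 8.5], [[-0.4, -0.4, 1.0], [0.044, 0.051, -0.02], 8.5], [[-0.4, -0.4, 0.9], [0.039, 0.054, -0.019], 8.5], [[-0.4, -0.4, 0.8], [0.035, 0.057, -0.017], 8.5], [[-0.4, -0.3, 0.7], [0.03, 0.06, -0.016], 8.5], [[-0.4, -0.3, 0.6], [0.024, 0.062, -0.014], 8.5], [[-0.4, -0.2, 0.4], [0.019, 0.064, -0.013], 8.5], [[-0.4, -0.2, 0.3], [0.013, 0.066, -0.012], 8.5],
[[-0.4, -0.1, 0.2], [0.007, 0.067, -0.011], 8.5], [[-0.4, -0.1, 0.0], [0.002, 0.067, -0.01], 8.5], [[-0.4, -0.0, -0.1], [-0.004, 0.067, -0.009], 8.5], [[-0.4, 0.0, -0.2], [-0.01, 0.067, -0.009], 8.5], [[-0.4, 0.1, -0.4], [-0.016, 0.066, -0.008], 8.5], [[-0.4, 0.1, -0.5], [-0.022, 0.065, -0.008], 8.5], [[-0.4, 0.2, -0.7], [-0.028, 0.064, -0.008], 8.5], [[-0.4, 0.3, -0.8], [-0.033, 0.062, -0.008], 8.5],
[[-0.4, 0.3, -0.9], [-0.039, 0.059, -0.008], 8.5], [[-0.4, 0.4, -1.1], [-0.044, 0.056, -0.008], 8.5], [[-0.4, 0.5, -1.2], [-0.049, 0.053, -0.008], 8.5], [[-0.5, 0.6, -1.3], [-0.054, 0.049, -0.009], 8.5], 
 [[0.49, 0.04, 0.16], [0.48, 0.02, 0.14], [0.47, 0.0, 0.12], [0.47, -0.01, 0.12], [0.47, -0.03, 0.12], [0.48, -0.05, 0.13], [0.5, -0.07, 0.15]] [0.5, -0.09, 0.16] maxstep 0.05316119519057254
```

Call:
arm_command:
  motion:
    - [[-0.3,-0.5,1.1],[0.048,0.047,-0.022],8.5]
    - [[-0.4,-0.4,1.0],[0.044,0.051,-0.02],8.5]
    - [[-0.4,-0.4,0.9],[0.039,0.054,-0.019],8.5]
    - [[-0.4,-0.4,0.8],[0.035,0.057,-0.017],8.5]
    - [[-0.4,-0.3,0.7],[0.03,0.06,-0.016],8.5]
    - [[-0.4,-0.3,0.6],[0.024,0.062,-0.014],8.5]
    - [[-0.4,-0.2,0.4],[0.019,0.064,-0.013],8.5]
    - [[-0.4,-0.2,0.3],[0.013,0.066,-0.012],8.5]

```text
clock: 14.05
position: [0.466, -0.0049, 0.1193]
eef_rot: [-0.11, 0.679, 0.721, -0.087]
contact_force: [-0.1, -0.6, 0.1]
width: 0.0852
finger_force: 0.0
```

Call:
arm_command:
  motion:
    - [[-0.4,-0.1,0.2],[0.007,0.067,-0.011],8.5]
    - [[-0.4,-0.1,0.0],[0.002,0.067,-0.01],8.5]
    - [[-0.4,0,-0.1],[-0.004,0.067,-0.009],8.5]
    - [[-0.4,0,-0.2],[-0.01,0.067,-0.009],8.5]
    - [[-0.4,0.1,-0.4],[-0.016,0.066,-0.008],8.5]
    - [[-0.4,0.1,-0.5],[-0.022,0.065,-0.008],8.5]
    - [[-0.4,0.2,-0.7],[-0.028,0.064,-0.008],8.5]
    - [[-0.4,0.3,-0.8],[-0.033,0.062,-0.008],8.5]

```text
clock: 14.85
position: [0.4781, -0.0448, 0.1324]
eef_rot: [-0.261, 0.663, 0.689, 0.134]
contact_force: [-0.1, -0.2, -0.8]
width: 0.0845
finger_force: 0.0
```

Call:
arm_command:
  motion:
    - [[-0.4,0.3,-0.9],[-0.039,0.059,-0.008],8.5]
    - [[-0.4,0.4,-1.1],[-0.044,0.056,-0.008],8.5]
    - [[-0.4,0.5,-1.2],[-0.049,0.053,-0.008],8.5]
    - [[-0.5,0.6,-1.3],[-0.054,0.049,-0.009],8.5]
    - [[0,0,0],[0,0,0],8.5]

```text
clock: 15.35
position: [0.5007, -0.0865, 0.155]
eef_rot: [-0.268, 0.657, 0.65, 0.272]
contact_force: [-0.2, -0.5, 0.1]
width: 0.0852
finger_force: 0.0
```

```bash
python3 - <<'E'
from fk import *
G=np.array([.4975,-.02,.029]);R=az(90,45);d=R.apply([0,0,1])
o=get_obs();print(o['joints'].round(2),o['position'])
plan(G-.09*d,R,3)
plan(G+.005*d,R,8)
E
```

```text
[-0.69  0.57  0.01  1.57  0.58  0.72] [ 0.50065237 -0.0865049   0.15499204]
([-1.4, -0.11, 1.54], [0.003, 0.001, -0.002])
([-1.4, -0.11, 1.54], [0.003, 0.001, -0.002])
([-1.4, -0.11, 1.54], [0.003, 0.001, -0.002])
per row mm 20.832594340413532 deg 0.19093659692049167
([-0.52, -0.05, 1.76], [0.001, 0.0, -0.001])
([-0.52, -0.05, 1.76], [0.001, 0.0, -0.001])
([-0.52, -0.05, 1.76], [0.001, 0.0, -0.001])
([-0.52, -0.05, 1.76], [0.001, 0.0, -0.001])
([-0.52, -0.04, 1.76], [0.001, 0.0, -0.001])
([-0.52, -0.04, 1.76], [0.001, 0.0, -0.001])
([-0.53, -0.04, 1.76], [0.001, 0.0, -0.001])
([-0.53, -0.04, 1.76], [0.001, 0.0, -0.001])
per row mm 18.410676205270114 deg 0.07160122384518439
```

Call:
arm_command:
  motion:
    - [[-1.4,-0.1,1.5],[0.003,0.001,-0.002],8.5]
    - [[-1.4,-0.1,1.5],[0.003,0.001,-0.002],8.5]
    - [[-1.4,-0.15,1.6],[0.003,0.001,-0.002],8.5]
    - [[0,0,2.4],[0,0,0],8.5]
    - [[0,0,2.4],[0,0,0],8.5]
    - [[0,0,2.4],[0,0,0],8.5]
    - [[0,0,2.2],[0,0,0],8.5]
    - [[0,0,0],[0,0,0],8.5]

```text
clock: 16.15
position: [0.4952, -0.0119, 0.0263]
eef_rot: [-0.274, 0.651, 0.655, 0.269]
contact_force: [-0.9, 0.1, 0.4]
width: 0.0851
finger_force: 0.0
```

Call:
arm_command:
  motion:
    - [[0,0,0],[0,0,0],5]
    - [[0,0,0],[0,0,0],5]
    - [[0,0,0],[0,0,0],5]
    - [[0,0,0],[0,0,0],5]
    - [[0,0,0],[0,0,0],5]
    - [[0,0,0],[0,0,0],5]
  newtons: 40

```text
clock: 16.75
position: [0.4987, -0.0163, 0.0288]
eef_rot: [-0.27, 0.652, 0.655, 0.27]
contact_force: [-1.0, -3.8, 7.1]
width: 0.0557
finger_force: 43.3
```

Call:
arm_command:
  motion:
    - [[0.7,0,-0.7],[0,0,0],5]
    - [[1.4,0,-1.4],[0,0,0],5]
    - [[2.5,0,-2.5],[0,0,0],5]
    - [[3,0,-3],[0,0,0],5]
    - [[3,0,-3],[0,0,0],5]
    - [[2.5,0,-2.5],[0,0,0],5]
    - [[0,0,0],[0,0,0],5]

```text
clock: 17.45
position: [0.4991, -0.0157, 0.218]
eef_rot: [-0.268, 0.651, 0.657, 0.271]
contact_force: [-0.1, -0.2, -3.0]
width: 0.0554
finger_force: 42.9
```

```bash
python3 - <<'E'
from fk import *
o=get_obs();print(o['joints'].round(2))
a,b=[snap(n) for n in('scene','side')]
for n,s in(('scene',a),('side',b)): cv2.imwrite(f'pics/q_{n}.png',cv2.cvtColor(s['color'],cv2.COLOR_RGB2BGR))
for c in(0,15,30): print(c,full((.495,-.312,.25),c,45,180))
jplan(full((.46,-.25,.28),10,45,180)[0],26)
E
```

```text
[-0.59  0.45 -0.02  1.6   0.63  0.81]
0 (array([-1.04, -0.07, -0.59,  0.58,  0.66, -0.88]), array([ 0.28, -0.31,  0.47]))
15 (array([-1.09,  0.08, -0.41,  0.86,  0.76, -1.26]), array([ 0.28, -0.37,  0.47]))
30 (array([-1.1 ,  0.25, -0.2 ,  1.18,  0.78, -1.64]), array([ 0.31, -0.42,  0.47]))
[[-0.6, 0.1, -0.7], [-0.034, -0.016, -0.08], 8.5], [[-0.6, 0.1, -0.7], [-0.032, -0.019, -0.08], 8.5], [[-0.6, 0.0, -0.7], [-0.03, -0.022, -0.08], 8.5], [[-0.6, -0.0, -0.7], [-0.028, -0.024, -0.08], 8.5], [[-0.6, -0.1, -0.7], [-0.026, -0.027, -0.079], 8.5], [[-0.6, -0.1, -0.7], [-0.023, -0.029, -0.079], 8.5], [[-0.6, -0.1, -0.7], [-0.021, -0.031, -0.079], 8.5], [[-0.6, -0.2, -0.7], [-0.018, -0.032, -0.08], 8.5],
[[-0.6, -0.2, -0.7], [-0.015, -0.034, -0.08], 8.5], [[-0.6, -0.3, -0.7], [-0.012, -0.035, -0.08], 8.5], [[-0.6, -0.3, -0.7], [-0.009, -0.036, -0.08], 8.5], [[-0.5, -0.4, -0.7], [-0.005, -0.036, -0.08], 8.5], [[-0.5, -0.4, -0.7], [-0.002, -0.037, -0.08], 8.5], [[-0.5, -0.4, -0.7], [0.001, -0.036, -0.08], 8.5], [[-0.5, -0.5, -0.7], [0.005, -0.036, -0.08], 8.5], [[-0.4, -0.5, -0.7], [0.008, -0.035, -0.08], 8.5],
[[-0.4, -0.6, -0.7], [0.011, -0.034, -0.08], 8.5], [[-0.3, -0.6, -0.7], [0.014, -0.033, -0.081], 8.5], [[-0.3, -0.6, -0.7], [0.017, -0.032, -0.081], 8.5], [[-0.3, -0.6, -0.7], [0.02, -0.03, -0.081], 8.5], [[-0.2, -0.7, -0.7], [0.022, -0.028, -0.081], 8.5], [[-0.2, -0.7, -0.7], [0.025, -0.026, -0.081], 8.5], [[-0.1, -0.7, -0.7], [0.027, -0.023, -0.082], 8.5], [[-0.1, -0.7, -0.7], [0.029, -0.021, -0.082], 8.5],
[[0.0, -0.7, -0.7], [0.03, -0.018, -0.082], 8.5], [[0.1, -0.7, -0.7], [0.032, -0.015, -0.082], 8.5], 
 [[0.5, -0.02, 0.21], [0.5, -0.05, 0.22], [0.5, -0.08, 0.22], [0.5, -0.11, 0.23], [0.5, -0.13, 0.24], [0.49, -0.16, 0.24], [0.49, -0.19, 0.25], [0.48, -0.21, 0.26], [0.47, -0.24, 0.27]] [0.46, -0.25, 0.28] maxstep 0.07483982013755638
```

Call:
arm_command:
  motion:
    - [[-0.6,0.1,-0.7],[-0.034,-0.016,-0.08],5]
    - [[-0.6,0.1,-0.7],[-0.032,-0.019,-0.08],5]
    - [[-0.6,0,-0.7],[-0.03,-0.022,-0.08],5]
    - [[-0.6,0,-0.7],[-0.028,-0.024,-0.08],5]
    - [[-0.6,-0.1,-0.7],[-0.026,-0.027,-0.079],5]
    - [[-0.6,-0.1,-0.7],[-0.023,-0.029,-0.079],5]
    - [[-0.6,-0.1,-0.7],[-0.021,-0.031,-0.079],5]
    - [[-0.6,-0.2,-0.7],[-0.018,-0.032,-0.08],5]

```text
clock: 18.35
position: [0.5008, -0.088, 0.2221]
eef_rot: [-0.035, 0.465, 0.816, 0.342]
contact_force: [-0.9, 0.3, -2.1]
width: 0.0552
finger_force: 42.8
```

Call:
arm_command:
  motion:
    - [[-0.6,-0.2,-0.7],[-0.015,-0.034,-0.08],5]
    - [[-0.6,-0.3,-0.7],[-0.012,-0.035,-0.08],5]
    - [[-0.6,-0.3,-0.7],[-0.009,-0.036,-0.08],5]
    - [[-0.5,-0.4,-0.7],[-0.005,-0.036,-0.08],5]
    - [[-0.5,-0.4,-0.7],[-0.002,-0.037,-0.08],5]
    - [[-0.5,-0.4,-0.7],[0.001,-0.036,-0.08],5]
    - [[-0.5,-0.5,-0.7],[0.005,-0.036,-0.08],5]
    - [[-0.4,-0.5,-0.7],[0.008,-0.035,-0.08],5]

```text
clock: 19.15
position: [0.4927, -0.1614, 0.2411]
eef_rot: [0.199, 0.233, 0.911, 0.276]
contact_force: [-0.1, 0.4, -2.1]
width: 0.0553
finger_force: 42.8
```

Call:
arm_command:
  motion:
    - [[-0.4,-0.6,-0.7],[0.011,-0.034,-0.08],5]
    - [[-0.3,-0.6,-0.7],[0.014,-0.033,-0.081],5]
    - [[-0.3,-0.6,-0.7],[0.017,-0.032,-0.081],5]
    - [[-0.3,-0.6,-0.7],[0.02,-0.03,-0.081],5]
    - [[-0.2,-0.7,-0.7],[0.022,-0.028,-0.081],5]
    - [[-0.2,-0.7,-0.7],[0.025,-0.026,-0.081],5]
    - [[-0.1,-0.7,-0.7],[0.027,-0.023,-0.082],5]
    - [[-0.1,-0.7,-0.7],[0.029,-0.021,-0.082],5]

```text
clock: 19.95
position: [0.4702, -0.2316, 0.2682]
eef_rot: [0.359, -0.02, 0.929, 0.093]
contact_force: [-0.1, -0.5, -1.0]
width: 0.0555
finger_force: 42.8
```

Call:
arm_command:
  motion:
    - [[0,-0.7,-0.7],[0.03,-0.018,-0.082],5]
    - [[0.1,-0.7,-0.7],[0.032,-0.015,-0.082],5]
    - [[0,0,0],[0,0,0],5]

```text
clock: 20.25
position: [0.4616, -0.2478, 0.2764]
eef_rot: [0.381, -0.081, 0.92, 0.035]
contact_force: [0.5, -0.2, -2.5]
width: 0.0551
finger_force: 42.9
```

```bash
python3 - <<'E'
from fk import *
o=get_obs();print(o['joints'].round(2),o['position'])
S={n:snap(n,f'r_{n}.png') for n in('scene','side','wrist')}
print('wrist proj cap',proj(S['wrist'],np.array([.495,-.312,.1])))
# dish ellipses: bluish mask
for n,(x0,y0,x1,y1) in dict(scene=(295,210,380,265),side=(235,135,290,180)).items():
    s=S[n];c=cv2.imread(f'pics/{n}0.png')[y0:y1,x0:x1].astype(int)
    m=((c[...,0]-c[...,2])>3).astype(np.uint8);m=cv2.morphologyEx(m,cv2.MORPH_OPEN,np.ones((3,3)))
    k=max(cv2.findContours(m,0,1)[0],key=cv2.contourArea)
    h=cv2.convexHull(k).reshape(-1,2)
    print(n,cv2.contourArea(k),h.min(0)+[x0,y0],h.max(0)+[x0,y0])
    P=np.array([onz(s,u+x0,v+y0,.012)[:2] for u,v in k.reshape(-1,2)])
    f=lambda q:np.hypot(*(P-q).T)-.077
    r=least_squares(f,P.mean(0),loss='soft_l1',f_scale=.002);print('dish',r.x.round(4),np.median(abs(r.fun)).round(4), 'mean r',np.hypot(*(P-r.x).T).mean().round(4))
    cv2.imwrite(f'pics/m_{n}.png',m*255)
w=S['wrist']['color'];a=S['scene']['color'][180:280,260:400]
cv2.imwrite('pics/v.png',cv2.cvtColor(np.hstack([w[:,:],cv2.resize(S['side']['color'][90:210,200:290],(288,384),interpolation=3)]),cv2.COLOR_RGB2BGR))
E
```

```text
[-1.09 -0.14 -0.55  0.87  0.74 -1.15] [ 0.46160802 -0.24783802  0.27637892]
wrist proj cap [170.81269474  39.36722318]
scene 1088.5 [308 226] [356 255]
dish [ 0.4818 -0.3132] 0.0054 mean r 0.0689
side 604.0 [244 150] [281 172]
dish [ 0.4881 -0.3079] 0.0017 mean r 0.0782
```

```bash
python3 - <<'E'
import cv2,numpy as np
g=lambda f,x0,y0,w,h:cv2.resize(cv2.imread('pics/'+f)[y0:y0+h,x0:x0+w],(400,300),interpolation=cv2.INTER_CUBIC)
cv2.imwrite('pics/v10.png',np.vstack([np.hstack([g('scene0.png',300,207,80,60),g('side0.png',232,136,60,45)]),np.hstack([g('r_wrist.png',0,0,512,384),g('r_side.png',210,100,100,75)])]))
E
```

```text
(no output)
```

View pics/v10.png

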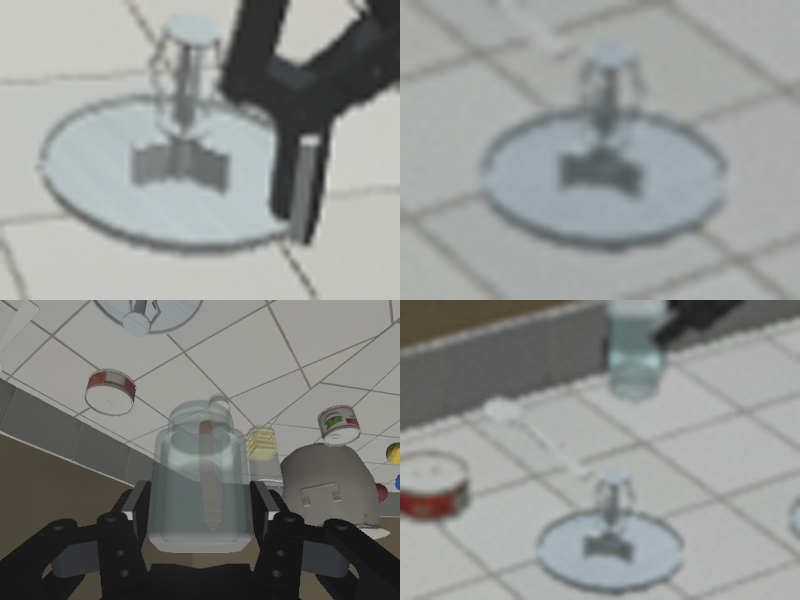

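```bash
cat > pl.py <<'E'
from fk import *
q=np.array([-.270,.652,.655,.270]);q/=np.linalg.norm(q);Rg=Ro.from_quat(q[[1,2,3,0]])
pg=np.array([.4987,-.0163,.0288])
ax=Rg.inv().apply([0,1,0]);ax[1]=0;ax/=np.linalg.norm(ax)
rimT=Rg.inv().apply(np.array([pg[0],.035,.028])-pg);rimT[1]=0
def state():
    o=get_obs();R=Ro.from_quat(o['eef_rot'][[1,2,3,0]])
    return o,R,o['position']+R.apply(rimT),R.apply(ax)
E
python3 - <<'E'
from pl import *
sc,si,w=[snap(n) for n in('scene','side','wrist')]
for z in(.095,.1): print(z,onz(sc,338.4,212.4,z)[:2].round(4),onz(si,263.1,143.7,z)[:2].round(4),onz(w,175.5,30.9,z)[:2].round(4))
print(tri(sc,(338.4,212.4),si,(263.1,143.7)).round(4),tri(w,(175.5,30.9),si,(263.1,143.7)).round(4))
f=lambda x,y:(232-.43+(x-400)/6.667,136-.43+y/6.667)
L,R_=onz(si,*f(481,180),.013),onz(si,*f(727,180),.013);T,B=onz(si,*f(605,107),.013),onz(si,*f(610,246),.004)
print('dish',L.round(3),R_.round(3),((L+R_)/2).round(4),T.round(3),B.round(3),((T+B)/2).round(4))
o,R,rim,a=state();print('rimT',rimT,'rim',rim.round(4),'axis',a.round(3),'proj side',proj(si,rim),'wrist',proj(w,rim))
E
```

```text
0.095 [ 0.4858 -0.3142] [ 0.4869 -0.3104] [ 0.4916 -0.3096]
0.1 [ 0.4771 -0.318 ] [ 0.4854 -0.3019] [ 0.4879 -0.3089]
[ 0.4876 -0.3132  0.0936] [ 0.4879 -0.3088  0.0972]
dish [ 0.559 -0.281  0.013] [ 0.413 -0.316  0.013] [ 0.486  -0.2986  0.013 ] [ 0.502 -0.384  0.013] [ 0.471 -0.241  0.004] [ 0.4864 -0.3123  0.0085]
rimT [0.03577473 0.         0.03677579] rim [ 0.4636 -0.2482  0.2266] axis [-0.002  0.001 -1.   ] proj side [267.12810518 122.10676815] wrist [255.42026841 149.33232295]
```

```bash
cat >> pl.py <<'E'
def go(target,n):
    o,R,rim,a=state();c=np.cross(a,[0,0,-1]);C=Ro.from_rotvec(c);R1=C*R
    print('rim',rim.round(4),'axis',a.round(3),'f',o['contact_force'].round(1),'w',o['width'].round(4),o['finger_force'])
    plan(np.array(target)-R1.apply(rimT),R1,n,o)
E
python3 -c "
from pl import *
go([.488,-.3105,.125],6)"
```

```text
Traceback (most recent call last):
  File "pl.py", line 11, in go
    print('rim',rim.round(4),'axis',a.round(3),'f',o['contact_force'].round(1),'w',o['width'].round(4),o['finger_force'])
                                                                                   ^^^^^^^^^^^^^^^^
AttributeError: 'float' object has no attribute 'round'
```

```bash
sed -i "s/o\['width'\].round(4)/round(o['width'],4)/" pl.py; python3 -c "
from pl import *
go([.488,-.3105,.125],6)"
```

```text
rim [ 0.4636 -0.2482  0.2266] axis [-0.002  0.001 -1.   ] f [ 0.2  0.8 -1.9] w 0.0548 42.89560183882713
([1.04, -1.1, 1.35], [0.0, -0.0, -0.0])
([1.05, -1.1, 1.35], [0.0, -0.0, -0.0])
([1.05, -1.1, 1.35], [0.0, -0.0, -0.0])
([1.05, -1.09, 1.35], [0.0, -0.0, -0.0])
([1.05, -1.09, 1.35], [0.0, -0.0, -0.0])
([1.05, -1.09, 1.35], [0.0, -0.0, -0.0])
per row mm 20.271376659658458 deg 0.019281598689795197
```

Call:
arm_command:
  motion:
    - [[1.05,-1.1,1.35],[0,0,0],5]
    - [[1.05,-1.1,1.35],[0,0,0],5]
    - [[1.05,-1.1,1.35],[0,0,0],5]
    - [[1.05,-1.1,1.35],[0,0,0],5]
    - [[1.05,-1.1,1.35],[0,0,0],5]
    - [[1.05,-1.1,1.35],[0,0,0],5]
    - [[0,0,0],[0,0,0],5]

```text
clock: 21.25
position: [0.4869, -0.3111, 0.1741]
eef_rot: [0.381, -0.081, 0.92, 0.036]
contact_force: [0.4, 0.3, -1.7]
width: 0.0553
finger_force: 42.9
```

```bash
python3 - <<'E'
from pl import *
go([.488,-.3105,.105],4)
for n in('scene','side','wrist'):
    s=snap(n,f'h_{n}.png')
    print(n,'rim ctr',proj(s,state()[2]).round(1),'cap',proj(s,np.array([.488,-.3105,.097])).round(1),'cap edges x',[proj(s,np.array([.488,-.3105,.093])+.015*np.array(s['R'])[0]*k).round(1).tolist() for k in(-1,1)])
    c=s['color'].astype(int)
    # post rod column: darkest run at post mid-height
    for z in(.05,.06,.085,.093):
        u,v=proj(s,np.array([.488,-.3105,z])); v=int(round(v));u=int(round(u))
        if 0<=v<384: print(z,v,u-16,c[v,u-16:u+17].mean(1).round().astype(int).tolist())
E
```

```text
rim [ 0.4875 -0.3108  0.1228] axis [-0.003  0.003 -1.   ] f [ 0.4  0.3 -1.7] w 0.0553 42.89811037480831
([0.31, 0.01, 0.32], [0.001, -0.001, -0.001])
([0.31, 0.01, 0.32], [0.001, -0.001, -0.001])
([0.31, 0.01, 0.32], [0.001, -0.001, -0.001])
([0.31, 0.01, 0.32], [0.001, -0.001, -0.001])
per row mm 4.44965558753472 deg 0.06673436840605543
scene rim ctr [338.4 201.9] cap [337.6 211. ] cap edges x [[331.8, 212.4], [343.1, 212.3]]
0.05 226 320 [173, 174, 169, 162, 157, 150, 142, 135, 129, 126, 133, 122, 134, 138, 120, 101, 104, 110, 114, 134, 164, 162, 144, 166, 180, 186, 188, 188, 189, 188, 189, 188, 189]
0.06 223 320 [183, 183, 183, 183, 183, 183, 183, 183, 183, 183, 156, 158, 177, 183, 172, 123, 99, 124, 127, 132, 174, 188, 160, 147, 161, 182, 189, 188, 189, 189, 189, 189, 189]
0.085 215 321 [188, 188, 189, 188, 189, 189, 189, 188, 179, 158, 146, 128, 165, 165, 135, 131, 144, 163, 166, 169, 167, 149, 117, 168, 188, 188, 188, 188, 187, 188, 187, 188, 188]
0.093 212 321 [189, 188, 189, 189, 189, 189, 180, 149, 159, 183, 187, 166, 165, 179, 181, 179, 180, 181, 181, 182, 183, 183, 187, 18
[... 919 characters left out ...]
, 107.2], [279.8, 107.2]]
0.05 60 240 [141, 141, 140, 135, 123, 129, 127, 115, 94, 81, 87, 88, 89, 90, 89, 88, 89, 88, 87, 85, 85, 85, 85, 82, 83, 117, 141, 142, 142, 142, 141, 137, 123]
0.06 70 240 [138, 122, 105, 112, 111, 104, 114, 111, 102, 91, 85, 89, 90, 90, 90, 89, 89, 89, 87, 86, 85, 85, 85, 83, 77, 113, 140, 143, 120, 113, 136, 141, 140]
0.085 98 240 [108, 99, 92, 90, 97, 109, 118, 121, 125, 128, 130, 131, 133, 134, 135, 139, 142, 143, 142, 140, 138, 134, 129, 127, 124, 122, 118, 114, 108, 95, 86, 90, 103]
0.093 107 240 [142, 142, 142, 144, 144, 144, 143, 143, 143, 141, 141, 140, 139, 139, 138, 138, 139, 139, 141, 141, 142, 142, 143, 143, 143, 143, 140, 139, 140, 142, 144, 144, 144]
```

Call:
arm_command:
  motion:
    - [[0.3,0,0.3],[0,0,0],5]
    - [[0.3,0,0.3],[0,0,0],5]
    - [[0.3,0,0.3],[0,0,0],5]
    - [[0.3,0,0.3],[0,0,0],5]
    - [[0,0,0],[0,0,0],5]

```text
clock: 21.9
position: [0.4868, -0.3109, 0.1589]
eef_rot: [0.381, -0.082, 0.92, 0.034]
contact_force: [-0.2, -0.7, -1.4]
width: 0.0555
finger_force: 42.9
```

Call:
arm_command:
  motion:
    - [[0.15,0,0.15],[0,0,0],5]
    - [[0.15,0,0.15],[0,0,0],5]
    - [[0.15,0,0.15],[0,0,0],5]
    - [[0.15,0,0.15],[0,0,0],5]
    - [[0,0,0],[0,0,0],5]

```text
clock: 22.4
position: [0.487, -0.3112, 0.1508]
eef_rot: [0.381, -0.082, 0.92, 0.034]
contact_force: [-0.4, 0.9, -1.9]
width: 0.0551
finger_force: 42.9
```

```bash
python3 - <<'E'
from pl import *
go([.4885,-.3105,.080],6)
E
```

```text
rim [ 0.4877 -0.3111  0.0995] axis [-0.001 -0.    -1.   ] f [-0.4  0.9 -1.9] w 0.0551 42.91010320186615
([0.22, 0.01, 0.24], [0.0, -0.0, -0.0])
([0.22, 0.01, 0.24], [0.0, -0.0, -0.0])
([0.22, 0.01, 0.24], [0.0, -0.0, -0.0])
([0.22, 0.01, 0.24], [0.0, -0.0, -0.0])
([0.22, 0.01, 0.24], [0.0, -0.0, -0.0])
([0.22, 0.01, 0.24], [0.0, -0.0, -0.0])
per row mm 3.2580511157269254 deg 0.01091031546012208
```

Call:
arm_command:
  motion:
    - [[0.15,0,0.17],[0,0,0],5]
    - [[0.15,0,0.17],[0,0,0],5]
    - [[0.15,0,0.17],[0,0,0],5]
    - [[0.15,0,0.15],[0,0,0],5]
    - [[0,0,0],[0,0,0],5]

```text
clock: 22.9
position: [0.4874, -0.3111, 0.1419]
eef_rot: [0.381, -0.082, 0.92, 0.034]
contact_force: [0.2, -0.5, -1.1]
width: 0.0551
finger_force: 42.9
```

Call:
arm_command:
  motion:
    - [[0.15,0,0.15],[0,0,0],5]
    - [[0.15,0,0.15],[0,0,0],5]
    - [[0.15,0,0.15],[0,0,0],5]
    - [[0.15,0,0.15],[0,0,0],5]
    - [[0,0,0],[0,0,0],5]

```text
clock: 23.4
position: [0.4874, -0.3111, 0.1334]
eef_rot: [0.381, -0.082, 0.92, 0.034]
contact_force: [-0.3, -0.1, -2.2]
width: 0.055
finger_force: 42.9
```

```bash
python3 - <<'E'
from pl import *
go([.4885,-.3105,.070],6)
E
```

```text
rim [ 0.4882 -0.311   0.0821] axis [-0.001 -0.    -1.   ] f [-0.3 -0.1 -2.2] w 0.055 42.914499789476395
([0.14, 0.01, 0.15], [0.0, -0.0, -0.0])
([0.14, 0.01, 0.15], [0.0, -0.0, -0.0])
([0.14, 0.01, 0.15], [0.0, -0.0, -0.0])
([0.14, 0.01, 0.15], [0.0, -0.0, -0.0])
([0.14, 0.01, 0.15], [0.0, -0.0, -0.0])
([0.14, 0.01, 0.15], [0.0, -0.0, -0.0])
per row mm 2.0223385092346517 deg 0.01101012331972441
```

Call:
arm_command:
  motion:
    - [[0.15,0,0.15],[0,0,0],5]
    - [[0.15,0,0.15],[0,0,0],5]
    - [[0.15,0,0.15],[0,0,0],5]
    - [[0.15,0,0.15],[0,0,0],5]
    - [[0.15,0,0.15],[0,0,0],5]
  newtons: 50

```text
clock: 23.9
position: [0.4879, -0.3113, 0.1234]
eef_rot: [0.382, -0.083, 0.92, 0.034]
contact_force: [0.1, 0.6, 0.6]
width: 0.0551
finger_force: 56.8
```

Call:
arm_command:
  motion:
    - [[0.1,0,0.1],[0,0,0],5]
    - [[0.1,0,0.1],[0,0,0],5]
    - [[0.1,0,0.1],[0,0,0],5]
    - [[0.1,0,0.1],[0,0,0],5]

```text
clock: 24.3
position: [0.4885, -0.3116, 0.1188]
eef_rot: [0.383, -0.083, 0.919, 0.034]
contact_force: [-1.3, 2.4, 9.5]
width: 0.0546
finger_force: 57.7
```

```bash
python3 - <<'E'
from pl import *
go([.4885,-.3105,.060],6)
E
```

```text
rim [ 0.4894 -0.3116  0.0675] axis [ 0.002 -0.001 -1.   ] f [-1.3  2.4  9.5] w 0.0546 57.71465711295605
([0.1, 0.02, 0.08], [-0.0, 0.0, 0.0])
([0.1, 0.02, 0.08], [-0.0, 0.0, 0.0])
([0.1, 0.02, 0.08], [-0.0, 0.0, 0.0])
([0.1, 0.02, 0.08], [-0.0, 0.0, 0.0])
([0.1, 0.02, 0.08], [-0.0, 0.0, 0.0])
([0.1, 0.02, 0.08], [-0.0, 0.0, 0.0])
per row mm 1.2707860478216737 deg 0.02471578787108636
```

Call:
arm_command:
  motion:
    - [[0.1,0.02,0.1],[0,0,0],5]
    - [[0.1,0.02,0.1],[0,0,0],5]
    - [[0.1,0.02,0.1],[0,0,0],5]
    - [[0.1,0,0.1],[0,0,0],5]

```text
clock: 24.7
position: [0.4879, -0.3111, 0.1123]
eef_rot: [0.382, -0.083, 0.92, 0.034]
contact_force: [2.9, 0.6, 4.0]
width: 0.0553
finger_force: 56.9
```

```bash
python3 - <<'E'
from pl import *
go([.4885,-.3105,.055],6)
E
```

```text
rim [ 0.4887 -0.311   0.061 ] axis [ 0.    -0.001 -1.   ] f [2.9 0.6 4. ] w 0.0553 56.936374828219414
([0.07, 0.01, 0.07], [-0.0, 0.0, 0.0])
([0.07, 0.01, 0.07], [-0.0, 0.0, 0.0])
([0.07, 0.01, 0.07], [-0.0, 0.0, 0.0])
([0.07, 0.01, 0.07], [-0.0, 0.0, 0.0])
([0.07, 0.01, 0.07], [-0.0, 0.0, 0.0])
([0.07, 0.01, 0.07], [-0.0, 0.0, 0.0])
per row mm 1.0104987164851948 deg 0.014563682888589285
```

Call:
arm_command:
  motion:
    - [[0.1,0,0.1],[0,0,0],5]
    - [[0.1,0,0.1],[0,0,0],5]
    - [[0.1,0,0.1],[0,0,0],5]
    - [[0.1,0,0.1],[0,0,0],5]
    - [[0.1,0,0.1],[0,0,0],5]

```text
clock: 25.2
position: [0.4876, -0.3109, 0.1048]
eef_rot: [0.382, -0.082, 0.92, 0.034]
contact_force: [3.8, 0.7, 4.5]
width: 0.055
finger_force: 57.0
```

Call:
arm_command:
  motion:
    - [[0.1,0,0.1],[0,0,0],5]
    - [[0.1,0,0.1],[0,0,0],5]
    - [[0.1,0,0.1],[0,0,0],5]
    - [[0.1,0,0.1],[0,0,0],5]
    - [[0.1,0,0.1],[0,0,0],5]

```text
clock: 25.7
position: [0.4875, -0.3108, 0.0977]
eef_rot: [0.382, -0.082, 0.92, 0.034]
contact_force: [4.0, 1.0, 4.4]
width: 0.0551
finger_force: 57.0
```

```bash
python3 - <<'E'
from pl import *
go([.4885,-.3105,.040],6)
E
```

```text
rim [ 0.4883 -0.3107  0.0464] axis [-0.001 -0.001 -1.   ] f [4.  1.  4.4] w 0.0551 56.98050431907177
([0.07, 0.0, 0.08], [-0.0, -0.0, 0.0])
([0.07, 0.0, 0.08], [-0.0, -0.0, 0.0])
([0.07, 0.0, 0.08], [-0.0, -0.0, 0.0])
([0.07, 0.0, 0.08], [-0.0, -0.0, 0.0])
([0.07, 0.0, 0.08], [-0.0, -0.0, 0.0])
([0.07, 0.0, 0.08], [-0.0, -0.0, 0.0])
per row mm 1.0687204958881038 deg 0.009781671538341518
```

Call:
arm_command:
  motion:
    - [[0.08,0,0.12],[0,0,0],5]
    - [[0.08,0,0.12],[0,0,0],5]
    - [[0.08,0,0.12],[0,0,0],5]
    - [[0.1,0,0.1],[0,0,0],5]
    - [[0.1,0,0.1],[0,0,0],5]

```text
clock: 26.2
position: [0.4879, -0.3104, 0.09]
eef_rot: [0.381, -0.082, 0.92, 0.034]
contact_force: [4.0, 0.3, -0.1]
width: 0.0548
finger_force: 56.8
```

Call:
arm_command:
  motion:
    - [[0.1,0,0.1],[0,0,0],5]
    - [[0.1,0,0.1],[0,0,0],5]
    - [[0,0,0],[0,0,0],5]

```text
clock: 26.5
position: [0.4876, -0.3102, 0.0866]
eef_rot: [0.38, -0.082, 0.921, 0.034]
contact_force: [3.2, -0.3, -4.6]
width: 0.0549
finger_force: 56.5
```

```bash
python3 - <<'E'
from pl import *
go([.4890,-.3105,.033],6)
E
```

```text
rim [ 0.4882 -0.3101  0.0353] axis [-0.003  0.    -1.   ] f [ 3.2 -0.3 -4.6] w 0.0549 56.491506323218346
([0.02, -0.01, 0.03], [0.0, -0.001, -0.0])
([0.02, -0.01, 0.03], [0.0, -0.001, -0.0])
([0.02, -0.01, 0.03], [0.0, -0.001, -0.0])
([0.02, -0.01, 0.03], [0.0, -0.001, -0.0])
([0.02, -0.01, 0.03], [0.0, -0.001, -0.0])
([0.02, -0.01, 0.03], [0.0, -0.001, -0.0])
per row mm 0.40441602376320035 deg 0.03169060162083232
```

Call:
arm_command:
  motion:
    - [[0.06,0,0.08],[0,0,0],5]
    - [[0.06,0,0.08],[0,0,0],5]
    - [[0.07,0,0.07],[0,0,0],5]
    - [[0,0,0],[0,0,0],5]

```text
clock: 26.9
position: [0.4883, -0.3105, 0.0844]
eef_rot: [0.381, -0.082, 0.92, 0.034]
contact_force: [-0.0, 0.0, -2.8]
width: 0.0551
finger_force: 56.5
```

Call:
arm_command:
  motion:
    - [[0.05,0,0.05],[0,0,0],5]
    - [[0.05,0,0.05],[0,0,0],5]
    - [[0,0,0],[0,0,0],5]

```text
clock: 27.2
position: [0.4885, -0.3105, 0.0833]
eef_rot: [0.381, -0.082, 0.92, 0.034]
contact_force: [0.3, 0.6, -1.1]
width: 0.0551
finger_force: 56.5
```

```bash
python3 - <<'E'
from pl import *
go([.4890,-.3100,.030],3)
E
```

```text
rim [ 0.4892 -0.3104  0.032 ] axis [-0.001 -0.001 -1.   ] f [ 0.3  0.6 -1.1] w 0.0551 56.54842749238014
([0.05, 0.01, 0.04], [-0.0, -0.0, 0.0])
([0.05, 0.01, 0.04], [-0.0, -0.0, 0.0])
([0.05, 0.01, 0.04], [-0.0, -0.0, 0.0])
per row mm 0.6894631065354924 deg 0.023682117185898383
```

Call:
arm_command:
  motion:
    - [[0.04,0,0.04],[0,0,0],5]
    - [[0.04,0,0.04],[0,0,0],5]
    - [[0,0,0],[0,0,0],5]

```text
clock: 27.5
position: [0.4886, -0.3105, 0.0822]
eef_rot: [0.382, -0.082, 0.92, 0.034]
contact_force: [0.4, 0.2, -1.9]
width: 0.0547
finger_force: 56.5
```

Call:
arm_command:
  motion:
    - [[0.04,0,0.04],[0,0,0],5]
    - [[0.04,0,0.04],[0,0,0],5]
    - [[0,0,0],[0,0,0],5]

```text
clock: 27.8
position: [0.4886, -0.3105, 0.0811]
eef_rot: [0.382, -0.082, 0.92, 0.034]
contact_force: [-0.8, 0.4, -2.4]
width: 0.0547
finger_force: 56.6
```

Call:
arm_command:
  motion:
    - [[0.04,0,0.04],[0,0,0],5]
    - [[0.04,0,0.04],[0,0,0],5]
    - [[0,0,0],[0,0,0],5]

```text
clock: 28.1
position: [0.4886, -0.3105, 0.08]
eef_rot: [0.382, -0.082, 0.92, 0.034]
contact_force: [0.8, 1.2, -2.8]
width: 0.0552
finger_force: 56.6
```

Call:
arm_command:
  motion:
    - [[0.04,0,0.04],[0,0,0],5]
    - [[0,0,0],[0,0,0],5]

```text
clock: 28.3
position: [0.4888, -0.3106, 0.0799]
eef_rot: [0.382, -0.082, 0.92, 0.034]
contact_force: [-1.2, 0.2, 0.9]
width: 0.0546
finger_force: 57.2
```

Call:
arm_command:
  motion:
    - [[0.05,0,0.05],[0,0,0],5]
    - [[0,0,0],[0,0,0],5]
    - [[0,0,0],[0,0,0],5]

```text
clock: 28.6
position: [0.489, -0.3106, 0.0798]
eef_rot: [0.382, -0.083, 0.92, 0.034]
contact_force: [-3.9, 1.0, 6.7]
width: 0.0546
finger_force: 57.9
```

Call:
arm_command:
  motion:
    - [[0,0,0],[0,0,0],5.7]
    - [[0,0,0],[0,0,0],6.2]
    - [[0,0,0],[0,0,0],7]
    - [[0,0,0],[0,0,0],8.5]
    - [[0,0,0],[0,0,0],8.5]
    - [[0,0,0],[0,0,0],8.5]
    - [[0,0,0],[0,0,0],8.5]
  newtons: 20

```text
clock: 29.3
position: [0.4886, -0.3106, 0.0788]
eef_rot: [0.382, -0.082, 0.92, 0.034]
contact_force: [0.5, -1.0, 0.1]
width: 0.0852
finger_force: 0.0
```

Call:
arm_command:
  motion:
    - [[0,0,-1],[0,0,0],8.5]
    - [[0,0,-2],[0,0,0],8.5]
    - [[0,0,-3],[0,0,0],8.5]
    - [[0,0,-3],[0,0,0],8.5]
    - [[0,0,-3],[0,0,0],8.5]
    - [[0,0,-3],[0,0,0],8.5]
    - [[0,0,0],[0,0,0],8.5]

```text
clock: 30.0
position: [0.3833, -0.3319, 0.1874]
eef_rot: [0.382, -0.082, 0.92, 0.031]
contact_force: [-0.5, -0.9, 0.1]
width: 0.0851
finger_force: 0.0
```

```bash
python3 - <<'E'
from pl import *
o=get_obs();print(o['position'],o['contact_force'])
S={n:snap(n,f'f_{n}.png') for n in('scene','side','wrist')}
b=np.array([.489,-.3105,0])
for n in('scene','side'):
    s=S[n];d=np.abs(s['color'].astype(int)-cv2.cvtColor(cv2.imread(f'pics/{n}0.png'),cv2.COLOR_BGR2RGB)).sum(2)
    if n=='side':
        m=(d[100:185,225:300]>25);ys,xs=np.where(m)
        for y in range(100,185,4):
            k=np.where(d[y,230:300]>25)[0]
            if len(k): print(y,k.min()+230,k.max()+230,len(k))
    print(n,'rim',proj(s,b+[0,0,.03]),'base',proj(s,b+[0,0,.12]),'base edges',[proj(s,b+[0,0,.12]+.028*np.array(Ro.from_euler('z',a,degrees=True).apply([1,0,0]))).round().tolist() for a in(10,100,190,280)])
E
```

```text
[ 0.38328044 -0.33190451  0.18740589] [-0.5232912  -0.93190142  0.05269007]
scene rim [335.56993822 232.67580123] base [338.54094008 203.08830864] base edges [[342.0, 199.0], [328.0, 201.0], [335.0, 208.0], [349.0, 205.0]]
108 299 299 1
112 295 299 5
116 297 299 3
120 299 299 1
124 296 299 4
136 256 270 15
140 257 271 15
144 256 270 15
148 256 270 11
152 256 270 13
156 257 269 12
160 261 266 4
side rim [262.13821352 157.43394951] base [262.77523293 138.17505349] base edges [[256.0, 138.0], [263.0, 142.0], [270.0, 138.0], [263.0, 135.0]]
```

The side-view difference shows the jar upright on the post, spanning columns 256–270 and rows 136–160. That matches the seated prediction, and the gripper is clear.

```bash
python3 -c "
from station import hand_in;print(hand_in())"
```

```text
the job is handed in; nothing more can be done
None
```

The open jar is upside down on the left-hand stand: I pressed it over the clip until its rim met the rests (peak force about 10 N), then let go. The closing side-view check showed it upright, the bystanders were not touched, and I handed the job in at about 30 s; no result was returned.

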